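# Interleave and lock a marble serving slab in its carrier

## Robot

A 6-joint arm with a two-finger parallel gripper is mounted at the origin on the work surface. World frame = base frame: x ahead of the robot, y to its left, z up, the work surface at z = 0. Lengths are in m, angles in rad, forces in N, time in s.
With the tool pointing down it reaches from about 0.35 to 0.975 m from the base axis. Payload 4.9 kg.
Tool frame: the origin (TCP) lies midway between the tips of the shut fingers; the grasp point (between the pads) lies 19 mm behind it; z points along the fingers, y is the direction in which the jaws open and shut (so a half turn about z gives the same grasp; the last joint's range is limited). The gripper opens to 85 mm and grips with 20 to 120 N. Pads are 22 mm wide; open, the fingers measure 114 mm over their backs; the gripper's body (76 mm by 85 mm) begins 54 mm behind the grasp point. The pads swing forward as they close: fully open they stand 13 mm farther back than shut.
Start: joints at [1.004, 0.053, 1.613, -0, 1.476, -0.119], TCP at [0.271, 0.563, 0.231] pointing down, gripper open.
Joint ranges: [-3.01, 3.01], [-1.01, 2.22], [0.06, 2.58], [-1.02, 4.17], [0.09, 2.62], [-3.14, 3.14]. Speed limits (rad/s): [2.57, 2.57, 3.14, 3.14, 3.14, 3.14].

## Interface

Orientations are given as a unit quaternion [w, x, y, z].
In Python, from plant import state, grab_frame, camera_params, job_done, boxes_of gives the robot as it stands.
- The arm moves only by the tool step_arm, never from a script. Its argument "steps" is a list of rows, each a list of 4 numbers: the shift along the tool's x, y, z in mm, then the turn about the tool's z in degrees. A call has 1 to 8 rows; each row shifts and turns the pose as measured when the row begins, along the tool's axes as they then stand; what a row does not reach is not made up. A row lasts 1/10 s, in which the tool goes at most 50 mm and 8.59 degrees, less where a joint would pass 70% of its speed; a pose out of reach is approached as far as the arm can. A call is refused whole if a number of a shift passes 50 or a number of a turn 8.59, either way. A call with a gripper value outside its range is refused whole. "claw" is the opening in per cent of the stroke, from 0 (shut) to 100 (fully open), set as the call begins (left out, the last holds). The fingers move at their own pace and stop on an object; the grip force is fixed at half the most. Time passes only in rows, so rows that do not move let the fingers close. It gives the time, the measured TCP pose, the force and the opening at its end, in the units of the state.
- state(): the state, without advancing time (a new reading comes with each control period).
- grab_frame(name): name is "scene" or "top"; returns (picture, depth): 400x640x3 uint8, red, green, blue; 400x640 float32, m along the optical axis (not along the pixel's ray), 0 where there is no reading.
- camera_params(name): a dict with "mtx" (3x3 intrinsics, pixels), "k1" (the pictures are not rectified: a ray, as slopes to the right and down, at radius r is drawn at 1 + k1 r^2 times it, then the intrinsics apply), "extrinsics" (4x4, takes a point from camera to world coordinates). Camera axes: x right, y down, z forward; pixel columns grow to the right and rows downward; lengths in m; the calibration is good to about 2 mm. A picture is of the moment at which its call begins. camera_params takes no time and is no camera call.
- job_done(): hands the job in, once; it reports no verdict.
Trained networks look in the newest picture that a camera, given by its name, has taken for a name from the list of things; names that differ only in an ending like _2 or _b are one class to them, and where a whole thing is asked for, a point or a joint stands for the part that bears it (a point fixed in the world has none). Each returns a list of dicts, best first, with "p" (0 to 1); they miss things now and then, are a little off and sometimes report something else, mostly with a low value. They report only what shows in the picture. A call takes as long as a camera call. They do not tell look-alikes from the thing itself.
- boxes_of(camera, label): "box" ([left, top, width, height] in pixels, round what is visible of it).
The state is a dict: "time": time; "joint_pos": joint angles; "joint_vel": joint speeds; "joint_efforts": joint torques, N m; "tool_pos": TCP position; "tool_rot": TCP orientation; "contact_force": force on the tool from outside, world axes, zero at the start; "ft_torque": the same for the moment, N m; "gripper_width": opening from 0.0 (shut) to 1.0 (fully open).
Only numpy, scipy, OpenCV 4.12 (cv2) and the standard library are available. Lean on these libraries where they do the work, as an engineer would, in place of code of your own. Each camera call takes 0.05 s, during which the arm holds its last target. There are 200 camera calls.

## Task

Lay the yellow separator sheet squarely on the marble slab in the black carrier, pushed in under the lip until it touches the end wall, then put the other marble slab down gently on the sheet, pushed home against the end wall in the same way. Then press the red-tipped arm down, no harder than it needs, until the latch holds it over the slabs. Bare marble must not rub on marble, and leave the mug, bowl and oil bottle alone.

Things in the scene. Friction and masses are not known exactly. Their poses are not given: they have to be found in the camera images.
- carrier: Fixed black steel carrier, base plate 300 x 96 x 8 mm. Origin on the counter under the centre of a slab that is fully home; z up, x from the red-tipped arm's end to the end wall, y across. Stack when done: lower slab z 8 to 24 mm, separator 24 to 29, upper slab 29 to 45. Sides open for fingers from x = -65 to 50. Two pegs at x = -75, y = +-35 rise to z = 19 mm.
- end_stop (a point): Point on the carrier's end wall, on its inner face (carrier x = 90, y = 0, z = 52 mm), at the height of the lip's underside; axes as the carrier's. Wall 88 mm wide, 58 high. The lip, 6 mm thick, overhangs 12 mm from the wall towards -x. Cheeks run 35 mm back from the wall on both sides, inner faces at y = +-38, 58 mm high.
- latch_top (a point): Middle of the top of the grey latch housing beside the arm (carrier x = -124, y = 38, z = 82 mm; housing 18 x 20 mm), which holds a small sprung brass bolt. Nothing to handle; keep clear of it.
- lower_slab: Loose marble slab already in the carrier, 180 x 58 x 16 mm (x, y, z), about 0.45 kg; origin at the centre of its underside, x along its length.
- upper_slab: Loose marble slab, the same size as the lower one, lying flat on the counter; origin at the centre of its underside, x along its length. Either end may go first.
- separator: Loose stiff yellow plastic sheet 180 x 68 x 5 mm, about 70 g; origin at the centre of its underside, x along its length (180 mm), y across (68 mm), z normal to it. It starts on the sloping stand, tilted 25 degrees, its -x end low and resting on a small stop. Either end may go first.
- stand: Fixed stand with a sloping wooden rail only 36 mm wide under the middle of the separator, so that fingers can pass down beside both long edges. Origin on the counter under its centre; the rail's upper face is 70 mm up there and rises 25 degrees towards the stand's +x. Base plate 150 x 110 x 8 mm.
- lever (a joint): Angle of the carrier's sprung hold-down arm, rad: 0 = raised (60 degrees above level), 1.047 = level; the latch clicks in at about level and then holds it near 1.03; springy end stop at 1.08. It turns about the carrier's y axis at carrier x = -172, z = 60 mm. About 10 to 15 N at the red tip is needed. Let go before the latch catches, it springs up again.
- lever_tip (a point): Middle of the upper face of the red press pad at the end of the arm (pad 30 mm along the arm x 36 mm wide x 8 mm thick), 85 mm from the hinge along the arm. Its frame: x along the arm, outwards; z out of the upper face. Raised, it leans above the -x end of the carrier; latched, it is level over the end of the upper slab.
- mug: White mug, 76 mm across, 85 mm high; origin at the centre of its underside. A bystander.
- bowl: Blue bowl, 120 mm across, 50 mm high; origin at the centre of its underside. A bystander.
- oil_bottle: Steel oil bottle, 64 mm across, 200 mm high; origin at the centre of its underside. A bystander.
Not all that is in view belongs to the job. Leave any green or orange look-alike of the upper_slab alone.

How it is judged:
By the outcome, as a careful person would: the job done as asked, in the order asked, and still so for the second after the job is handed in, with the robot touching nothing.
It also fails if it takes over 72 s, if anything falls off the work surface, if the arm or the gripper's body presses on something with over 40 N, if the wrist force passes 120 N, or if a joint passes its speed limit or range.

## Working session

There is one attempt and no reset: what is moved stays moved. The work goes in short steps, Python scripts to look and compute and a tool call to move; the robot and the scene stay as the last step left them, time stands still between calls to the robot, and variables do not carry over. Pictures are saved under pics/ and viewed, about 8 in all and at most 12, crops included, and the job is handed in when it is done.

Besides the shell and the picture viewer there is one more tool, called as name(argument=value, ...) on one line, values as JSON. step_arm: Moves the arm, as the interface text tells. Its arguments: {"type":"object","properties":{"steps":{"type":"array"},"claw":{"type":"number"}},"required":["steps"]}

```bash
ls; mkdir -p pics
cat > h.py <<'E'
import numpy as np, cv2
from plant import state, grab_frame, camera_params, job_done, boxes_of
def rays(name,uv):
    c=camera_params(name);K=np.array(c["mtx"]);k=c["k1"]
    uv=np.asarray(uv,float).reshape(-1,2)
    n=cv2.undistortPoints(uv.reshape(-1,1,2),K,np.array([k,0,0,0,0.]),None,None).reshape(-1,2)
    return n,np.array(c["extrinsics"])
def world(name,uv,d):
    n,T=rays(name,uv);d=np.asarray(d,float).reshape(-1,1)
    P=np.hstack([n*d,d]);return P@T[:3,:3].T+T[:3,3]
def onplane(name,uv,z):
    n,T=rays(name,uv);D=np.hstack([n,np.ones((len(n),1))])@T[:3,:3].T;o=T[:3,3]
    return o+D*((z-o[2])/D[:,2])[:,None]
def proj(name,P):
    c=camera_params(name);T=np.linalg.inv(np.array(c["extrinsics"]));K=np.array(c["mtx"])
    Q=np.asarray(P,float).reshape(-1,3)@T[:3,:3].T+T[:3,3];n=Q[:,:2]/Q[:,2:];r=(n**2).sum(1,keepdims=True)
    n=n*(1+c["k1"]*r);return n@np.diag([K[0,0],K[1,1]])+K[:2,2]
def cloud(name,d):
    v,u=np.mgrid[0:400,0:640];return world(name,np.stack([u,v],-1).reshape(-1,2),d.reshape(-1)).reshape(400,640,3)
E
python3 - <<'E'
from h import *
print(state())
for n in("scene","top"):
    im,d=grab_frame(n);cv2.imwrite(f"pics/{n}0.png",im[...,::-1]);np.savez(f"{n}0.npz",im=im,d=d)
    c=camera_params(n);print(n,np.round(c["extrinsics"],3).tolist(),np.round(c["mtx"],1).tolist(),c["k1"])
    for l in("carrier","upper_slab","lower_slab","separator","stand","lever","mug","bowl","oil_bottle"):
        print(l,[(np.round(b["box"]).astype(int).tolist(),round(b["p"],2)) for b in boxes_of(n,l)][:4])
E
```

```text
pics
{'time': 0.0, 'joint_pos': array([ 1.00398832e+00,  5.33861767e-02,  1.61429448e+00,  1.64869593e-05,
        1.47600084e+00, -1.18960936e-01]), 'joint_vel': array([-0.00180304, -0.00142829,  0.00129352, -0.00083684,  0.00097448,
       -0.00127457]), 'joint_efforts': array([ 4.02487121e-04, -3.93700433e+01, -3.70159650e+01, -1.63366867e-04,
        7.37683353e-03, -1.31318956e-05]), 'tool_pos': array([0.27027766, 0.5628467 , 0.23004456]), 'tool_rot': array([-3.58868529e-04,  2.22057549e-01,  9.75033001e-01, -9.80867829e-04]), 'contact_force': array([ 0.29780595, -0.32389284,  0.29713317]), 'ft_torque': array([0.02063175, 0.03046139, 0.02813808]), 'gripper_width': 1.001978569230567}
scene [[0.379, 0.502, -0.778, 1.677], [0.925, -0.218, 0.31, -0.603], [-0.014, -0.837, -0.547, 0.902], [0.0, 0.0, 0.0, 1.0]] [[484.3, 0.0, 317.7], [0.0, 484.3, 196.6], [0.0, 0.0, 1.0]] -0.13676887812350705
carrier [([322, 167, 76, 81], 0.75), ([344, 202, 38, 28], 0.61)]
upper_slab [([191, 245, 45, 44], 0.94), ([235, 208, 43, 39], 0.74), ([189, 189, 21, 32], 0.64)]
lower_slab [([342, 200, 38, 30], 0.84
[... 196 characters left out ...]
3, 181, 28, 64], 0.57), ([343, 202, 37, 27], 0.16)]
top [[0.047, -0.97, 0.239, 0.287], [-0.999, -0.045, 0.015, -0.148], [-0.003, -0.239, -0.971, 1.129], [0.0, 0.0, 0.0, 1.0]] [[385.6, 0.0, 312.2], [0.0, 385.6, 208.7], [0.0, 0.0, 1.0]] -0.04527922747174988
carrier [([258, 159, 39, 102], 0.74), ([341, 139, 38, 34], 0.34)]
upper_slab [([416, 273, 31, 63], 0.97), ([408, 170, 55, 55], 0.89), ([368, 204, 28, 65], 0.73)]
lower_slab []
separator [([134, 174, 36, 63], 0.9), ([267, 167, 21, 56], 0.73)]
stand [([162, 191, 20, 49], 0.64), ([368, 208, 30, 64], 0.6)]
lever [([266, 221, 14, 27], 0.76)]
mug [([177, 124, 44, 34], 0.56)]
bowl [([338, 134, 44, 40], 0.7)]
oil_bottle [([455, 238, 48, 30], 0.78)]
```

Run:
```python
import cv2
s=cv2.imread("pics/scene0.png")[120:320,120:520];t=cv2.imread("pics/top0.png")[100:350,110:530]
cv2.imwrite("pics/a.png",cv2.resize(s,None,fx=2,fy=2,interpolation=cv2.INTER_CUBIC));cv2.imwrite("pics/b.png",cv2.resize(t,(798,475),interpolation=cv2.INTER_CUBIC))
```

```text
(no output)
```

View pics/a.png

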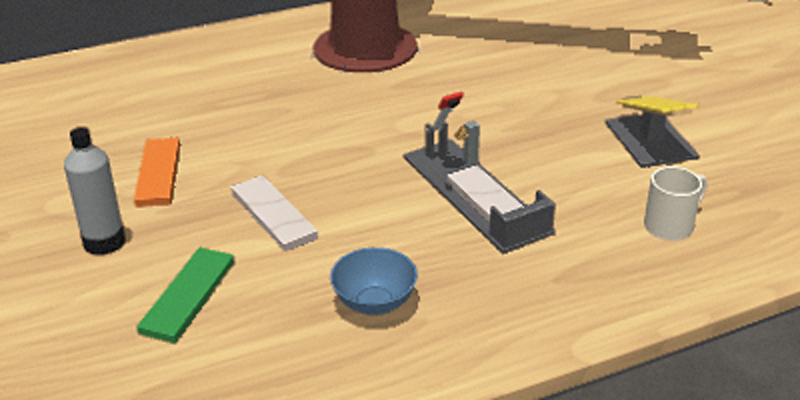

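View pics/b.png

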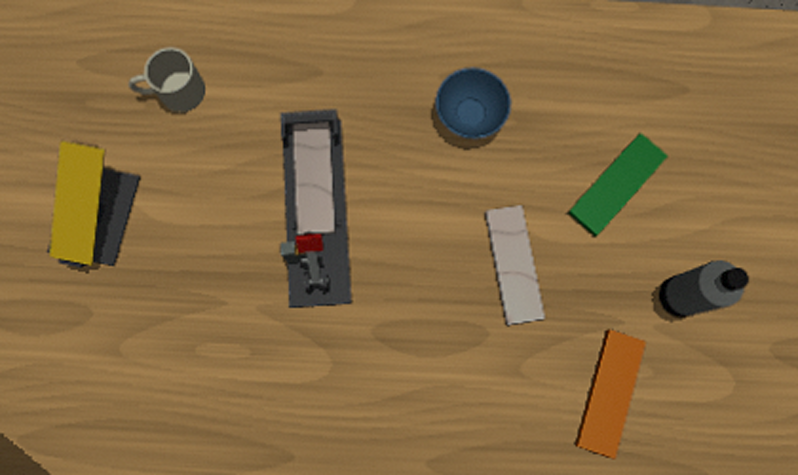

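The white slab at scene (210,205) in full-frame pixels, top (382,236), is the only marble one outside the carrier. Green (top 435,197) and orange (top 431,305) are the look-alikes. The separator is at top (152,205), with its low end towards the robot, and the carrier wall is at the far end. Next I measure the poses.

```bash
cat > m.py <<'E'
from h import *
def rect(P):
    (c,(w,h),a)=cv2.minAreaRect((P[:,:2]*1000).astype(np.float32))
    if w<h: w,h,a=h,w,a+90
    return np.round(c,1),round(w,1),round(h,1),round((a+90)%180-90,2)
def big(m):
    n,l,s,_=cv2.connectedComponentsWithStats(m.astype(np.uint8));return l==1+np.argmax(s[1:,4])
def roi(b,p=8):
    m=np.zeros((400,640),bool);m[b[1]-p:b[1]+b[3]+p,b[0]-p:b[0]+b[2]+p]=1;return m
def edgerect(n,m,z):
    # sub-pixel-ish: dilate polygon by half pixel through upsampled mask
    M=cv2.resize(m.astype(np.float32),None,fx=4,fy=4,interpolation=cv2.INTER_LINEAR)>.5
    v,u=np.nonzero(M);return rect(onplane(n,np.stack([(u+.5)/4-.5,(v+.5)/4-.5],-1),z))
E
python3 - <<'E'
from m import *
for n,bs in (("top",dict(sep=[134,174,36,63],up=[368,204,28,65],low=[267,167,21,56],car=[258,159,39,102])),("scene",dict(sep=[428,167,40,9],up=[235,208,43,39],low=[342,200,38,30],car=[322,167,76,81]))):
    f=np.load(n+"0.npz");im,d=f["im"],f["d"];C=cloud(n,d);hsv=cv2.cvtColor(im,cv2.COLOR_RGB2HSV)
    H,S,V=[hsv[...,i].astype(int) for i in range(3)]
    white=(S<45)&(V>110);yel=(H>22)&(H<33)&(S>170)
    m=big(yel&roi(bs["sep"]));e=cv2.erode(m.astype(np.uint8),np.ones((3,3)))>0 if n=="top" else m
    P=C[e&(d>0)];A=np.c_[P[:,:2],np.ones(len(P))];k=np.linalg.lstsq(A,P[:,2],rcond=None)[0];r=P[:,2]-A@k
    print(n,"sep n",len(P),"mean",P.mean(0).round(4),"slope",np.degrees(np.arctan(np.hypot(*k[:2]))).round(2),"uphill deg",np.degrees(np.arctan2(k[1],k[0])).round(2),"rms",r.std().round(4))
    # corners via ray/plane intersect
    v,u=np.nonzero(m);nn,T=rays(n,np.stack([u,v],-1));D=np.c_[nn,np.ones(len(nn))]@T[:3,:3].T;o=T[:3,3]
    nv=np.r_[-k[:2],1.];t=(k[2]-nv@o)/(D@nv);Q=o+D*t[:,None]
    up=k[:2]/np.hypot(*k[:2]);ex=np.r_[up,np.hypot(*k[:2])];ex/=np.linalg.norm(ex);ey=np.r_[-up[1],up[0],0]
    q=np.c_[Q@ex,Q@ey];c,w,h,a=rect(q);print("  sep rect in plane",w,h,"ang rel uphill",a,"centre",(ex*c[0]/1e3+ey*c[1]/1e3+nv/np.linalg.norm(nv)*(nv@Q.mean(0)/np.linalg.norm(nv))).round(4))
    for s,z in(("up",.016),("low",.024)):
        m=big(white&roi(bs[s],3));P=C[m&(d>0)];print(" ",s,"z med",np.median(P[:,2]).round(4),"rect",edgerect(n,m,z))
    m=big((V<95)&(S<70)&roi(bs["car"],3));print("  car V",edgerect(n,m,.008))
    if n=="top":
        v,u=np.nonzero(m); 
        for y in range(158,264,5): 
            w=np.nonzero(m[y])[0]; 
            if len(w): L=onplane(n,[[w[0]-.5,y],[w[-1]+.5,y]],.008);print("   row",y,w[0],w[-1],L[:,:2].round(4).tolist())
E
```

```text
top sep n 1235 mean [0.5312 0.3299 0.0749] slope 24.5 uphill deg -9.29 rms 0.0021
  sep rect in plane 180.1 69.9 ang rel uphill 0.67 centre [0.5301 0.3301 0.0744]
  up z med 0.0156 rect (array([ 480.8, -334.3]), 180.4, 60.3, 11.69)
  low z med 0.0234 rect (array([598.1, -17.5]), 169.2, 59.1, 6.46)
  car V (array([561.1, -16.9]), 320.2, 105.1, 6.67)
   row 158 272 286 [[0.7188, 0.0028], [0.7209, -0.0437]]
   row 163 258 288 [[0.7004, 0.0449], [0.7048, -0.051]]
   row 168 258 289 [[0.6841, 0.0435], [0.6886, -0.0551]]
   row 173 259 289 [[0.668, 0.0391], [0.6724, -0.0561]]
   row 178 259 289 [[0.6519, 0.0378], [0.6563, -0.0571]]
   row 183 260 289 [[0.6361, 0.0334], [0.6403, -0.0581]]
   row 188 260 290 [[0.6202, 0.0321], [0.6245, -0.0621]]
   row 193 260 290 [[0.6044, 0.0309], [0.6088, -0.063]]
   row 198 260 290 [[0.5888, 0.0296], [0.5931, -0.064]]
   row 203 260 291 [[0.5732, 0.0283], [0.5777, -0.068]]
   row 208 261 291 [[0.5579, 0.0241], [0.5622, -0.0689]]
   row 213 261 291 [[0.5425, 0.0229], [0.5468, -0.0698]]
   row 218 261 291 [[0.5272, 0.0216], [0.5316, -0.0707]]
   row 223 261 292 [[0.512, 0.0204], [0.5165, -0.0746]]
   row 228 258 292 [[0.4965, 0.0281], [0.5014, -0.0755]]
   row 233 260 292 [[0.4818, 0.021], [0.4865, -0.0764]]
   row 238 261 293 [[0.4671, 0.0169], [0.4717, -0.0802]]
   row 243 262 293 [[0.4524, 0.0128], [0.4569, -0.0811]]
   row 248 262 293 [[0.4377, 0.0116], [0.4422, -0.082]]
   row 253 262 293 [[0.423, 0.0105], [0.4275, -0.0828]]
   row 258 262 294 [[0.4085, 0.0094], [0.4131, -0.0866]]
scene sep n 36 mean [0.541  0.3137 0.0827] slope 24.78 uphill deg -3.0 rms 0.0011
  sep rect in plane 157.1 37.5 ang rel uphill -30.98 centre [0.544  0.309  0.0842]
  up z med 0.0153 rect (array([ 489.6, -336.2]), 197.9, 63.9, 11.75)
  low z med 0.0234 rect (array([581. , -20.9]), 139.6, 77.0, 6.77)
  car V (array([557.5,  -6.1]), 299.6, 135.1, 7.23)
```

```bash
cat > p.py <<'E'
import sys
from h import *
from scipy.spatial.transform import Rotation as R
CO=np.array([.6035,-.0165]);CY=np.radians(6.55)
def car(x,y,z): c,s=np.cos(CY),np.sin(CY);return [CO[0]+c*x-s*y,CO[1]+s*x+c*y,z]   # metres
def cur():
    s=state();q=s["tool_rot"];r=R.from_quat([q[1],q[2],q[3],q[0]]).as_matrix()
    return s,r,np.degrees(np.arctan2(r[1,0],r[0,0]))
def plan(P,yaw=None,step=45):
    s,r,y0=cur();y=y0 if yaw is None else yaw;dy=(y-y0)
    e=np.array(P)-s["tool_pos"];n=int(np.ceil(max(np.linalg.norm(e)*1000/step,abs(dy)/8.5,1)))
    print("t",round(s["time"],2),"pos",s["tool_pos"].round(4),"yaw",round(y0,2),"dist",(e*1000).round(1),"dyaw",round(dy,2),"n",n,"tilt",np.degrees(np.arccos(-r[2,2])).round(2))
    for i in range(n):
        rr=R.from_euler("z",dy*i/n,degrees=True).as_matrix()@r
        print([*(rr.T@e*1000/n).round(1).tolist(),round(-dy/n,2)])
E
python3 - <<'E'
from p import *
plan([.5479,.3274,.20],171.4)
f=np.load("top0.npz");C=cloud("top",f["d"]).reshape(-1,3)
c,s=np.cos(CY),np.sin(CY);q=C[:,:2]-CO;X=(q@[c,s])*1000;Y=(q@[-s,c])*1000;Z=C[:,2]*1000
m=(abs(X)<140)&(abs(Y)<60)&(Z>45)&(X>0);print("wall",np.percentile(X[m],[0,2,50,98,100]).round(1),np.percentile(Y[m],[0,2,98,100]).round(1),np.median(Z[m]))
w=m&(abs(Y)<30);print("lip",np.sort(X[w])[[0,3,10,-10,-1]].round(1), w.sum())
m=(X<-90)&(X>-200)&(abs(Y)<60)&(Z>75);print("lever/latch",[(int(a),int(b),int(g)) for a,b,g in zip(X[m],Y[m],Z[m])][::6])
E
```

```text
t 1.0 pos [0.2706 0.5634 0.2313] yaw 154.34 dist [ 277.3 -236.   -31.3] dyaw 17.06 n 9 tilt 0.0
[-39.1, -10.3, 3.5, np.float64(-1.9)]
[-38.8, -11.6, 3.5, np.float64(-1.9)]
[-38.4, -12.9, 3.5, np.float64(-1.9)]
[-37.9, -14.1, 3.5, np.float64(-1.9)]
[-37.4, -15.4, 3.5, np.float64(-1.9)]
[-36.9, -16.6, 3.5, np.float64(-1.9)]
[-36.3, -17.8, 3.5, np.float64(-1.9)]
[-35.7, -19.0, 3.5, np.float64(-1.9)]
[-35.1, -20.2, 3.5, np.float64(-1.9)]
wall [55.7 56.6 85.7 97.7 98.8] [-44.3 -43.5  42.7  43. ] 57.2003518405404
lip [78.9 79.3 80.3 96.5 98.8] 130
lever/latch [(-114, 2, 141), (-117, 2, 142), (-119, -13, 144), (-120, 7, 147), (-122, -8, 148), (-122, 13, 145), (-124, -2, 147), (-124, -18, 144), (-126, 2, 146), (-126, -12, 140), (-113, 34, 79), (-127, 8, 141), (-128, -6, 139), (-116, 42, 81), (-128, 17, 133), (-129, 1, 136), (-131, -14, 137), (-120, 34, 83), (-131, 9, 132), (-132, -6, 133), (-121, 43, 78), (-122, 24, 75), (-134, 1, 131), (-134, -13, 129), (-124, 37, 78), (-136, 10, 130), (-136, -5, 125), (-126, 43, 76), (-137, 15, 126), (-138, 0, 122), (-130, 40, 81), (-140, 3, 119), (-142, 1, 118), (-144, -1, 114), (-146, 4, 109), (-147, 10, 103), (-149, -5, 106), (-151, -4, 101), (-153, -4, 97), (-156, 4, 89), (-159, 2, 88), (-161, 0, 81), (-163, 0, 78), (-166, -4, 76)]
```

step_arm(steps=[[-39, -10, 3.5, -1.9], [-39, -11.5, 3.5, -1.9], [-38.5, -13, 3.5, -1.9], [-38, -14, 3.5, -1.9], [-37.5, -15.5, 3.5, -1.9], [-37, -16.5, 3.5, -1.9], [-36.5, -18, 3.5, -1.9], [-35.5, -19, 3.5, -1.9]], claw=100)

```text
time: 1.8
tool_pos: [0.5245, 0.3524, 0.2039]
tool_rot: [0.001, 0.081, 0.997, 0.002]
contact_force: [0.6, 0.4, -0.2]
gripper_width: 1.003
```

```bash
python3 -c "
from p import *
plan([.5479,.3274,.14],171.4)"
```

```text
t 1.8 pos [0.5245 0.3524 0.2039] yaw 170.76 dist [ 23.4 -25.  -63.9] dyaw 0.64 n 2 tilt 0.29
[-13.5, -10.6, 31.9, np.float64(-0.32)]
[-13.5, -10.7, 31.9, np.float64(-0.32)]
```

step_arm(steps=[[-14, -11, 32, -0.3], [-13, -10.5, 32, -0.3], [0, 0, 5, 0]])

```text
time: 2.1
tool_pos: [0.5544, 0.3225, 0.1353]
tool_rot: [0.004, 0.078, 0.997, 0.003]
contact_force: [-0.6, -0.9, 0.4]
gripper_width: 0.999
```

```bash
python3 -c "
from p import *
plan([.5479,.3274,.058],171.4)
for n in('top','scene'):
  im,d=grab_frame(n);q=proj(n,[[.548,.327,.09]])[0].astype(int);c=im[max(q[1]-50,0):q[1]+50,max(q[0]-65,0):q[0]+65]
  cv2.imwrite('pics/c%s.png'%n,cv2.resize(c[...,::-1],(520,400),interpolation=cv2.INTER_CUBIC))
a=[cv2.imread('pics/c%s.png'%n) for n in('top','scene')];cv2.imwrite('pics/c.png',cv2.resize(np.hstack(a),(800,308)))"
```

```text
t 2.1 pos [0.5544 0.3225 0.1353] yaw 171.01 dist [ -6.5   4.9 -77.3] dyaw 0.39 n 2 tilt 0.57
[3.9, 1.6, 38.7, np.float64(-0.2)]
[3.9, 1.7, 38.7, np.float64(-0.2)]
```

View pics/c.png

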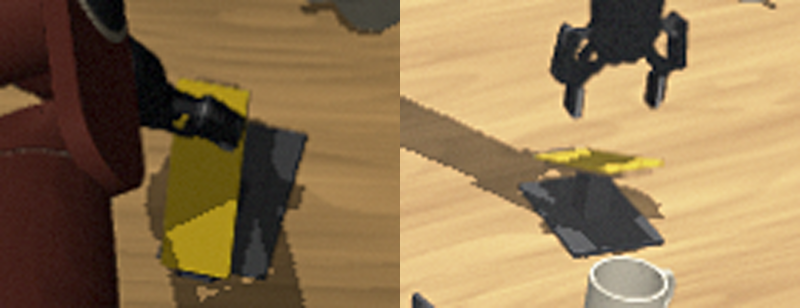

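The view shows the open fingers straddling the yellow sheet's long edges (scene crop 570..660, sheet at 545..660), with nothing else near. I go down.

step_arm(steps=[[3.5, 1.5, 15, -0.2], [2, 1, 15, -0.2], [0, 0, 15, 0], [0, 0, 12, 0], [0, 0, 8, 0], [0, 0, 0, 0]])

```text
time: 2.8
tool_pos: [0.5495, 0.3336, 0.0727]
tool_rot: [0.008, 0.071, 0.997, 0.006]
contact_force: [-0.1, -0.1, -0.6]
gripper_width: 1.002
```

```bash
python3 -c "
from p import *
plan([.5479,.3274,.058],171.4)"
```

```text
t 2.8 pos [0.5495 0.3336 0.0727] yaw 171.85 dist [ -1.6  -6.2 -14.7] dyaw -0.45 n 1 tilt 1.16
[0.9, -6.6, 14.6, np.float64(0.45)]
```

step_arm(steps=[[0, 0, 0, 0], [0, 0, 0, 0], [0, 0, 0, 0]])

```text
time: 3.1
tool_pos: [0.55, 0.3339, 0.0733]
tool_rot: [0.008, 0.071, 0.997, 0.007]
contact_force: [-0.0, -0.1, 0.0]
gripper_width: 1.002
```

```bash
python3 -c "
from p import *
plan([.5479,.3274,.058],171.4);s,r,y=cur();print(r.round(4),s['joint_vel'].round(3),s['joint_pos'].round(3))"
```

```text
t 3.1 pos [0.55   0.3339 0.0733] yaw 171.84 dist [ -2.1  -6.5 -15.3] dyaw -0.44 n 1 tilt 1.23
[1.4, -6.9, 15.2, np.float64(0.44)]
[[-0.9898  0.1416  0.0176]
 [ 0.1418  0.9898  0.0122]
 [-0.0157  0.0146 -0.9998]] [-0.001 -0.003 -0.004 -0.001  0.001 -0.001] [ 0.428  0.223  1.702  0.004  1.196 -1.002]
```

step_arm(steps=[[1.5, -7, 8, 0.4], [0, 0, 7, 0], [0, 0, 0, 0]])

```text
time: 3.4
tool_pos: [0.5486, 0.3269, 0.0584]
tool_rot: [0.009, 0.075, 0.997, 0.007]
contact_force: [0.5, -0.2, -0.3]
gripper_width: 1.002
```

```bash
python3 -c "
from p import *
plan([.5479,.3274,.058],171.4)
for n in('top','scene'):
  im,d=grab_frame(n);q=proj(n,[[.548,.327,.09]])[0].astype(int);c=im[max(q[1]-50,0):q[1]+50,max(q[0]-65,0):q[0]+65]
  cv2.imwrite('pics/d%s.png'%n,cv2.resize(c[...,::-1],(520,400),interpolation=cv2.INTER_CUBIC))
a=[cv2.imread('pics/d%s.png'%n) for n in('top','scene')];cv2.imwrite('pics/d.png',cv2.resize(np.hstack(a),(800,308)))"
```

```text
t 3.4 pos [0.5486 0.3269 0.0584] yaw 171.39 dist [-0.7  0.5 -0.4] dyaw 0.01 n 1 tilt 1.37
[0.7, 0.4, 0.4, np.float64(-0.01)]
```

View pics/d.png

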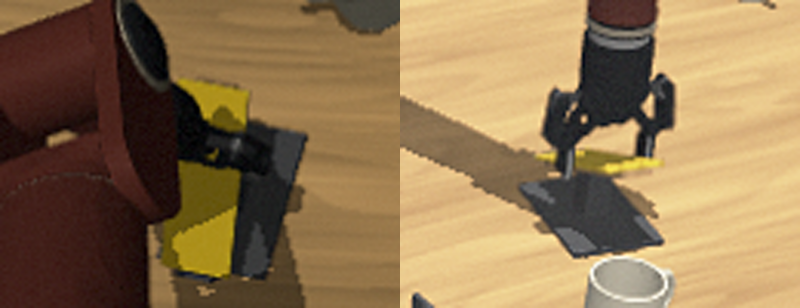

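The fingers now straddle the sheet, one on each side (scene crop 570 and 645), with the sheet still in place. I close and lift.

step_arm(steps=[[0, 0, 0, 0], [0, 0, 0, 0], [0, 0, 0, 0], [0, 0, 0, 0]], claw=0)

```text
time: 3.9
tool_pos: [0.5497, 0.3276, 0.0604]
tool_rot: [0.011, 0.075, 0.997, 0.008]
contact_force: [-0.8, 1.0, -0.5]
gripper_width: 0.776
```

```bash
python3 -c "
from p import *
print(state()['gripper_width'],state()['contact_force'])
plan([.5479,.3274,.16],171.4)"
```

```text
0.7756868418979495 [-0.83317014  0.97270629 -0.49633517]
t 3.9 pos [0.5497 0.3276 0.0604] yaw 171.4 dist [-1.8 -0.2 99.6] dyaw -0.0 n 3 tilt 1.52
[-0.1, 0.4, -33.2, np.float64(0.0)]
[-0.1, 0.4, -33.2, np.float64(0.0)]
[-0.1, 0.4, -33.2, np.float64(0.0)]
```

step_arm(steps=[[0, 0, -15, 0], [0, 0, -25, 0], [0, 0, -30, 0], [0, 0, -30, 0], [0, 0, -20, 0], [0, 0, -10, 0], [0, 0, 0, 0]])

```text
time: 4.6
tool_pos: [0.5461, 0.3256, 0.1993]
tool_rot: [0.011, 0.075, 0.997, 0.008]
contact_force: [1.1, 0.9, -1.1]
gripper_width: 0.778
```

```bash
python3 -c "
from p import *
print(state()['gripper_width'],state()['contact_force'])
plan([*car(-.04,0,0)[:2],.19],6.55)
im,d=grab_frame('scene');cv2.imwrite('pics/e.png',cv2.resize(im[80:240,380:580,::-1],(600,480)))"
```

```text
0.777640194763208 [ 1.09972819  0.8654519  -1.06348432]
t 4.6 pos [0.5461 0.3256 0.1993] yaw 171.42 dist [  17.7 -346.7   -9.3] dyaw -164.87 n 20 tilt 1.54
[-3.4, -17.0, 0.2, np.float64(8.24)]
[-5.9, -16.3, 0.3, np.float64(8.24)]
[-8.1, -15.3, 0.4, np.float64(8.24)]
[-10.2, -14.0, 0.4, np.float64(8.24)]
[-12.1, -12.4, 0.5, np.float64(8.24)]
[-13.8, -10.5, 0.6, np.float64(8.24)]
[-15.2, -8.4, 0.6, np.float64(8.24)]
[-16.2, -6.2, 0.7, np.float64(8.24)]
[-16.9, -3.8, 0.7, np.float64(8.24)]
[-17.3, -1.3, 0.8, np.float64(8.24)]
[-17.3, 1.2, 0.8, np.float64(8.24)]
[-17.0, 3.6, 0.9, np.float64(8.24)]
[-16.3, 6.0, 0.9, np.float64(8.24)]
[-15.2, 8.3, 0.9, np.float64(8.24)]
[-13.9, 10.4, 0.9, np.float64(8.24)]
[-12.2, 12.3, 0.9, np.float64(8.24)]
[-10.3, 13.9, 0.9, np.float64(8.24)]
[-8.2, 15.3, 0.9, np.float64(8.24)]
[-6.0, 16.3, 0.9, np.float64(8.24)]
[-3.6, 17.0, 0.8, np.float64(8.24)]
```

View pics/e.png

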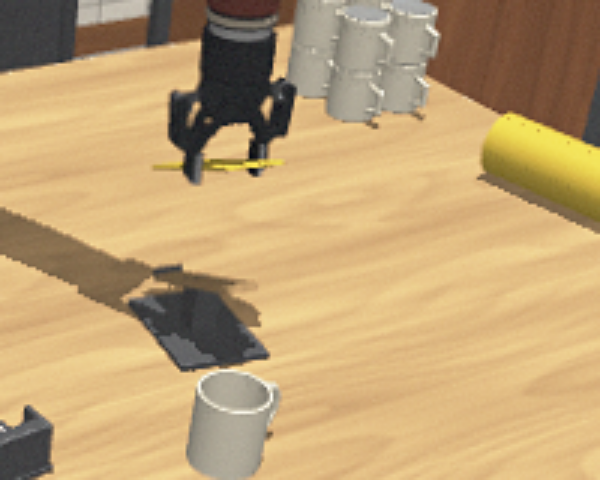

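The sheet is held between the fingers at crop (155..282, 162), and the stand is empty. I carry it over with the half turn.

step_arm(steps=[[-3.4, -17, 0.5, 8.24], [-5.9, -16.3, 0.5, 8.24], [-8.1, -15.3, 0.5, 8.24], [-10.2, -14, 0.5, 8.24], [-12.1, -12.4, 0.5, 8.24], [-13.8, -10.5, 0.5, 8.24], [-15.2, -8.4, 0.5, 8.24]])

```text
time: 5.35
tool_pos: [0.5438, 0.2003, 0.18]
tool_rot: [-0.001, 0.562, 0.827, 0.004]
contact_force: [-0.7, -0.2, -0.9]
gripper_width: 0.774
```

```bash
python3 -c "
from p import *
print(state()['gripper_width'],state()['joint_pos'].round(2))
plan([*car(-.04,0,0)[:2],.19],6.55)"
```

```text
0.7743094989871269 [ 0.22 -0.02  1.77  0.01  1.38 -0.16]
t 5.35 pos [0.5438 0.2003 0.18  ] yaw 111.67 dist [  19.9 -221.3   10. ] dyaw -105.12 n 13 tilt 0.5
[-16.4, -4.9, -0.9, np.float64(8.09)]
[-16.9, -2.5, -0.9, np.float64(8.09)]
[-17.1, -0.1, -0.9, np.float64(8.09)]
[-16.9, 2.3, -0.9, np.float64(8.09)]
[-16.4, 4.7, -0.9, np.float64(8.09)]
[-15.6, 6.9, -0.8, np.float64(8.09)]
[-14.5, 9.1, -0.8, np.float64(8.09)]
[-13.1, 11.0, -0.8, np.float64(8.09)]
[-11.4, 12.7, -0.8, np.float64(8.09)]
[-9.5, 14.2, -0.8, np.float64(8.09)]
[-7.4, 15.4, -0.7, np.float64(8.09)]
[-5.2, 16.3, -0.7, np.float64(8.09)]
[-2.8, 16.9, -0.7, np.float64(8.09)]
```

step_arm(steps=[[-16.4, -4.9, -2, 8.1], [-16.9, -2.5, -2, 8.1], [-17, 0, -2, 8.1], [-17, 2.3, -2, 8.1], [-16.4, 4.7, -2, 8.1], [-15.6, 7, -2, 8.1], [-14.5, 9, -2, 8.1], [-13, 11, -2, 8.1]])

```text
time: 6.15
tool_pos: [0.5441, 0.0572, 0.1777]
tool_rot: [-0.008, 0.927, 0.375, -0.011]
contact_force: [-0.4, 0.2, -0.9]
gripper_width: 0.778
```

```bash
python3 -c "
from p import *
print(state()['gripper_width'],state()['joint_pos'].round(2))
plan([*car(-.04,0,0)[:2],.19],6.55)"
```

```text
0.7781122635997141 [-0.03 -0.08  1.83  0.    1.41  0.77]
t 6.15 pos [0.5441 0.0572 0.1777] yaw 44.08 dist [ 19.7 -78.3  12.3] dyaw -37.53 n 5 tilt 1.56
[-8.1, 13.9, -2.7, np.float64(7.51)]
[-6.2, 14.9, -2.7, np.float64(7.51)]
[-4.2, 15.5, -2.7, np.float64(7.51)]
[-2.1, 15.9, -2.8, np.float64(7.51)]
[-0.0, 16.1, -2.8, np.float64(7.51)]
```

step_arm(steps=[[-8, 14, -3, 7.5], [-6, 15, -3, 7.5], [-4, 15.5, -3, 7.5], [-2, 16, -3, 7.5], [0, 15, -3, 6], [0, 0, 0, 0], [0, 0, 0, 0]])

```text
time: 6.85
tool_pos: [0.5568, -0.024, 0.1783]
tool_rot: [-0.006, 0.998, 0.056, -0.024]
contact_force: [-0.3, 0.0, -1.2]
gripper_width: 0.778
```

```bash
python3 -c "
from p import *
s,r,y=cur();print(s['gripper_width'],r[:,2].round(4))
plan([*car(-.04,0,0)[:2],.12],6.55)
im,d=grab_frame('scene');np.savez('e2.npz',im=im,d=d);cv2.imwrite('pics/f.png',cv2.resize(im[100:260,280:480,::-1],(700,560)))
hsv=cv2.cvtColor(im,cv2.COLOR_RGB2HSV);m=(hsv[...,0]>22)&(hsv[...,0]<33)&(hsv[...,1]>170)&(d>0);m[:100]=0;m[:,460:]=0;m[:,:280]=0
P=cloud('scene',d)[m];P=P[P[:,2]>.06];print(len(P));q=P[:,:2]-CO;c,s=np.cos(CY),np.sin(CY);X=q@[c,s]*1e3;Y=q@[-s,c]*1e3
k=np.linalg.lstsq(np.c_[X,Y,np.ones(len(X))],P[:,2]*1e3,rcond=None)[0];print('slopes deg x,y',np.degrees(np.arctan(k[:2])),'X',np.percentile(X,[1,99]),'Y',np.percentile(Y,[1,99]),'Z',np.percentile(P[:,2],[1,99]))"
```

```text
0.7781526169403395 [-0.0491  0.009  -0.9988]
t 6.85 pos [ 0.5568 -0.024   0.1783] yaw 6.44 dist [  6.9   2.9 -58.3] dyaw 0.11 n 2 tilt 2.86
[5.0, -0.7, 29.0, np.float64(-0.06)]
[5.0, -0.6, 29.0, np.float64(-0.06)]
184
slopes deg x,y [-26.09410584   1.60847153] X [-80.49252517  57.09429368] Y [-36.33195123  30.12416926] Z [0.15129346 0.2199758 ]
```

View pics/f.png

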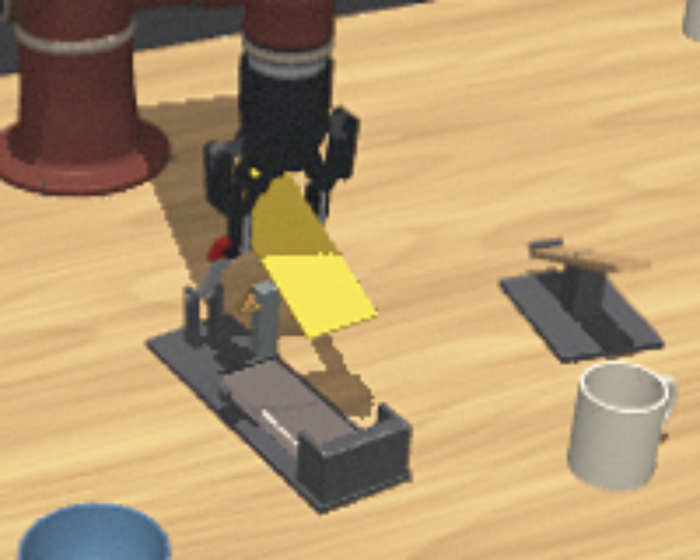

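The scene crop shows the sheet held over the carrier, low end towards the wall (crop 320,325), nearly centred. I go down towards the slab.

step_arm(steps=[[3, -1, 15, 0], [2, -1, 20, 0], [0, -1, 20, 0], [0, 0, 20, 0], [0, 0, 15, 0], [0, 0, 8, 0], [0, 0, 0, 0]])

```text
time: 7.6
tool_pos: [0.5534, -0.0148, 0.0696]
tool_rot: [-0.006, 0.998, 0.062, -0.027]
contact_force: [-0.4, 1.5, -1.0]
gripper_width: 0.775
```

```bash
cat > sh.py <<'E'
from p import *
def tc(P):
    q=np.asarray(P)[...,:2]-CO;c,s=np.cos(CY),np.sin(CY);return np.stack([q@[c,s]*1e3,q@[-s,c]*1e3,np.asarray(P)[...,2]*1e3],-1)
def rep():
    s,r,y=cur();c,sn=np.cos(CY),np.sin(CY);f=s["contact_force"]
    print("t",round(s["time"],2),"carrier xyz",tc(s["tool_pos"]).round(1),"yaw-rel",round(y-np.degrees(CY),2),"z-axis(world)",r[:,2].round(4),"F car",np.round([f[0]*c+f[1]*sn,-f[0]*sn+f[1]*c,f[2]],1),"w",round(s["gripper_width"],3))
def sheet(n="scene",zmin=.02,save=None):
    im,d=grab_frame(n);hsv=cv2.cvtColor(im,cv2.COLOR_RGB2HSV);m=(hsv[...,0]>20)&(hsv[...,0]<35)&(hsv[...,1]>150)&(d>0)
    P=tc(cloud(n,d)[m]);P=P[(abs(P[:,0])<150)&(abs(P[:,1])<70)&(P[:,2]>zmin*1e3)]
    k=np.linalg.lstsq(np.c_[P[:,:2],np.ones(len(P))],P[:,2],rcond=None)[0]
    print("sheet n",len(P),"slope deg",np.degrees(np.arctan(k[:2])).round(1),"X",np.percentile(P[:,0],[1,99]).round(1),"Y",np.percentile(P[:,1],[1,99]).round(1),"Z",np.percentile(P[:,2],[1,99]).round(1),"rect",rect2(P))
    if save: cv2.imwrite(save,cv2.resize(im[140:260,300:420,::-1] if n=="scene" else im[140:270,220:340,::-1],(600,600),interpolation=cv2.INTER_CUBIC))
def rect2(P):
    c,(w,h),a=cv2.minAreaRect(P[:,:2].astype(np.float32));return np.round(c,1),round(w),round(h),round(a,1)
E
python3 -c "
from sh import *
rep();sheet()"
```

```text
t 7.6 carrier xyz [-49.6   7.4  69.6] yaw-rel 0.54 z-axis(world) [-0.0551  0.0089 -0.9984] F car [-0.2  1.5 -1. ] w 0.775
sheet n 808 slope deg [-26.6   1.1] X [-76.2  53.9] Y [-26.   41.1] Z [ 41.8 109.9] rect (array([-18.3,   7.6]), 151, 71, 0.3)
```

step_arm(steps=[[6, 5, 0, 0.3], [6, 3, 0, 0.2], [5, 0, 2, 0], [4, 0, 3, 0], [0, 0, 3, 0], [0, 0, 0, 0]])

```text
time: 8.25
tool_pos: [0.5806, -0.0203, 0.0647]
tool_rot: [-0.006, 0.998, 0.057, -0.023]
contact_force: [1.5, 0.2, -0.8]
gripper_width: 0.776
```

```bash
python3 -c "
from sh import *
rep();sheet()"
```

```text
t 8.25 carrier xyz [-23.2  -1.1  64.7] yaw-rel 0.05 z-axis(world) [-0.0463  0.0092 -0.9989] F car [ 1.5 -0.  -0.8] w 0.776
sheet n 701 slope deg [-26.3   1. ] X [-49.6  64.2] Y [-34.9  32.2] Z [ 46.3 103.6] rect (array([-1.5, -1.1]), 138, 71, 0.0)
```

step_arm(steps=[[0, 0, 2, 0], [0, 0, 2, 0], [0, 0, 2, 0], [0, 0, 0, 0]])

```text
time: 8.7
tool_pos: [0.5799, -0.0201, 0.0583]
tool_rot: [-0.006, 0.998, 0.057, -0.023]
contact_force: [0.6, 0.4, -0.7]
gripper_width: 0.777
```

```bash
python3 -c "
from sh import *
rep()"
```

```text
t 8.7 carrier xyz [-23.9  -0.9  58.3] yaw-rel 0.05 z-axis(world) [-0.0462  0.0092 -0.9989] F car [ 0.7  0.3 -0.7] w 0.777
```

step_arm(steps=[[0, 0, 2, 0], [0, 0, 2, 0], [0, 0, 0, 0]])

```text
time: 9.0
tool_pos: [0.5796, -0.0201, 0.054]
tool_rot: [-0.006, 0.998, 0.057, -0.023]
contact_force: [-0.5, 0.1, -0.8]
gripper_width: 0.781
```

```bash
python3 -c "
from sh import *
rep();sheet()"
```

```text
t 9.0 carrier xyz [-24.1  -0.8  54. ] yaw-rel 0.05 z-axis(world) [-0.046   0.0092 -0.9989] F car [-0.5  0.2 -0.8] w 0.781
sheet n 640 slope deg [-25.8   1. ] X [-52.4  56.4] Y [-35.1  32.7] Z [38.9 94.3] rect (array([-4.3, -3.4]), 76, 126, 88.9)
```

step_arm(steps=[[0, 0, 2, 0], [0, 0, 2, 0], [0, 0, 0, 0]])

```text
time: 9.35
tool_pos: [0.5804, -0.0202, 0.0513]
tool_rot: [-0.006, 0.998, 0.057, -0.022]
contact_force: [-0.3, 0.5, 2.5]
gripper_width: 0.775
```

```bash
python3 -c "
from sh import *
rep()"
```

```text
t 9.35 carrier xyz [-23.4  -1.1  51.3] yaw-rel 0.06 z-axis(world) [-0.044   0.0087 -0.999 ] F car [-0.2  0.5  2.5] w 0.775
```

step_arm(steps=[[0, 0, 2, 0], [0, 0, 2, 0], [0, 0, 0, 0]])

```text
time: 9.65
tool_pos: [0.5813, -0.0204, 0.0488]
tool_rot: [-0.005, 0.998, 0.057, -0.021]
contact_force: [-2.2, -0.3, 4.2]
gripper_width: 0.774
```

```bash
python3 -c "
from sh import *
rep();sheet()"
```

```text
t 9.65 carrier xyz [-22.5  -1.3  48.8] yaw-rel 0.05 z-axis(world) [-0.0416  0.0083 -0.9991] F car [-2.2 -0.1  4.2] w 0.774
sheet n 607 slope deg [-23.2   0.6] X [-52.   55.7] Y [-35.9  31.9] Z [38.2 88. ] rect (array([-1.6,  1.3]), 75, 124, 85.4)
```

step_arm(steps=[[0, 0, 4, 0], [0, 0, 4, 0], [-0.5, 0, 4, 0], [0, 0, 0, 0]])

```text
time: 10.1
tool_pos: [0.5819, -0.0208, 0.0392]
tool_rot: [-0.005, 0.998, 0.057, -0.019]
contact_force: [-2.0, -0.4, 5.1]
gripper_width: 0.778
```

```bash
python3 -c "
from sh import *
rep()"
```

```text
t 10.1 carrier xyz [-21.9  -1.8  39.2] yaw-rel 0.05 z-axis(world) [-0.0381  0.0072 -0.9992] F car [-2.  -0.2  5.1] w 0.778
```

step_arm(steps=[[-0.5, 0, 4, 0], [-0.5, 0, 4, 0], [-0.5, 0, 4, 0], [0, 0, 0, 0]])

```text
time: 10.5
tool_pos: [0.5809, -0.0211, 0.0287]
tool_rot: [-0.004, 0.998, 0.057, -0.018]
contact_force: [-2.9, -0.0, 4.3]
gripper_width: 0.776
```

```bash
python3 -c "
from sh import *
rep();sheet()"
```

```text
t 10.5 carrier xyz [-22.9  -2.   28.7] yaw-rel 0.05 z-axis(world) [-0.0363  0.0068 -0.9993] F car [-2.9  0.3  4.3] w 0.776
sheet n 501 slope deg [-12.2   0.2] X [-56.1  53.8] Y [-36.   31.4] Z [35.8 64. ] rect (array([-9.6, -2.6]), 74, 131, 89.0)
```

step_arm(steps=[[-0.5, -0.5, 4, 0], [0, -0.5, 4, 0], [0, -0.5, 4, 0], [0, 0, 3, 0], [0, 0, 0, 0]])

```text
time: 11.05
tool_pos: [0.5789, -0.021, 0.0146]
tool_rot: [-0.003, 0.998, 0.057, -0.019]
contact_force: [-2.3, -0.7, 4.0]
gripper_width: 0.772
```

```bash
python3 -c "
from sh import *
rep();sheet()"
```

```text
t 11.05 carrier xyz [-25.   -1.6  14.6] yaw-rel 0.05 z-axis(world) [-0.0392  0.004  -0.9992] F car [-2.3 -0.4  4. ] w 0.772
sheet n 436 slope deg [-5.2  0.1] X [-66.   51.2] Y [-36.7  32.6] Z [31.  46.9] rect (array([-14.8,  -1.1]), 71, 140, 87.3)
```

step_arm(steps=[[0.5, -0.5, 3, 0], [0.5, -0.5, 3, 0], [0, 0, 1.5, 0], [0, 0, 0, 0]])

```text
time: 11.5
tool_pos: [0.5782, -0.0207, 0.007]
tool_rot: [-0.002, 0.998, 0.057, -0.021]
contact_force: [-3.6, 0.2, 4.0]
gripper_width: 0.777
```

```bash
python3 -c "
from sh import *
rep();sheet()"
```

```text
t 11.5 carrier xyz [-25.6  -1.3   7. ] yaw-rel 0.03 z-axis(world) [-0.043   0.0022 -0.9991] F car [-3.6  0.6  4. ] w 0.777
sheet n 393 slope deg [-1.4  0.2] X [-67.  46.] Y [-35.9  32. ] Z [26.8 38.5] rect (array([-14.1,  -1.5]), 70, 141, 86.8)
```

step_arm(steps=[[0, -0.5, 1.5, 0], [1, 0, 0.5, 0], [1, 0, 0, 0], [0, 0, 0, 0]])

```text
time: 11.95
tool_pos: [0.578, -0.0206, 0.0044]
tool_rot: [-0.002, 0.998, 0.057, -0.024]
contact_force: [-2.2, -0.9, 4.7]
gripper_width: 0.776
```

```bash
python3 -c "
from sh import *
rep();sheet()"
```

```text
t 11.95 carrier xyz [-25.8  -1.2   4.4] yaw-rel 0.05 z-axis(world) [-4.840e-02  6.000e-04 -9.988e-01] F car [-2.2 -0.6  4.7] w 0.776
sheet n 384 slope deg [-0.2  0.1] X [-70.2  46.1] Y [-36.2  32.7] Z [24.9 34. ] rect (array([-12.8,   0. ]), 71, 143, 85.2)
```

step_arm(steps=[[3, 0, 0, 0], [3, 0, 0, 0]])

```text
time: 12.2
tool_pos: [0.578, -0.0206, 0.0036]
tool_rot: [-0.001, 0.998, 0.058, -0.033]
contact_force: [-15.8, -3.1, 16.9]
gripper_width: 0.776
```

```bash
python3 -c "
from sh import *
rep();sheet('top',save='pics/g.png')"
```

```text
t 12.2 carrier xyz [-25.8  -1.1   3.6] yaw-rel 0.12 z-axis(world) [-0.0653 -0.0011 -0.9979] F car [-16.1  -1.3  16.9] w 0.776
sheet n 213 slope deg [-64.3 -64.7] X [-140.3  -26. ] Y [-36.2  19.1] Z [ 24.1 316.2] rect (array([-79.8,  -9.9]), 64, 122, 74.3)
```

View pics/g.png

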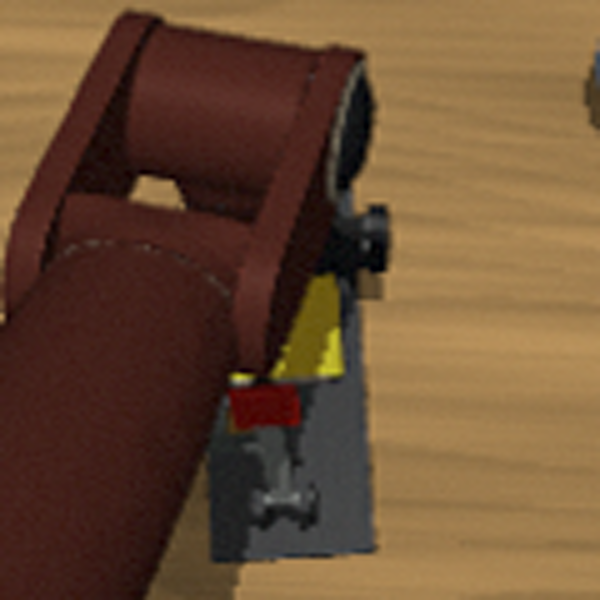

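step_arm(steps=[[-0.5, 0, -1, 0], [0, 0, -0.5, 0], [0, 0, 0, 0]])

```text
time: 12.55
tool_pos: [0.5778, -0.0205, 0.0054]
tool_rot: [-0.001, 0.998, 0.058, -0.033]
contact_force: [-3.5, -1.2, 2.5]
gripper_width: 0.776
```

```bash
python3 -c "
from sh import *
rep();print(tc(onplane('top',[[288,221.3],[266,221.8]],.029)).round(1))"
```

```text
t 12.55 carrier xyz [-26.   -1.    5.4] yaw-rel 0.17 z-axis(world) [-0.0651 -0.001  -0.9979] F car [-3.6 -0.8  2.5] w 0.776
[[-91.5 -35.9  29. ]
 [-88.7  28.3  29. ]]
```

step_arm(steps=[[0, 0, 0, 0], [0, 0, 0, 0], [0, 0, 0, 0], [0, 0, -5, 0], [0, 0, -10, 0], [0, 0, -20, 0], [0, 0, -30, 0]], claw=100)

```text
time: 13.25
tool_pos: [0.578, -0.0186, 0.0664]
tool_rot: [-0.004, 0.998, 0.059, -0.038]
contact_force: [-0.3, -0.5, 0.2]
gripper_width: 1.002
```

```bash
python3 -c "
from sh import *
rep();plan([.4808,-.3343,.15],11.69);sheet('scene')"
```

```text
t 13.25 carrier xyz [-25.5   0.9  66.4] yaw-rel 0.2 z-axis(world) [-0.0758  0.0032 -0.9971] F car [-0.4 -0.5  0.2] w 1.002
t 13.25 pos [ 0.578  -0.0186  0.0664] yaw 6.75 dist [ -97.2 -315.7   83.6] dyaw 4.94 n 8 tilt 4.35
[-17.4, 37.7, -9.6, np.float64(-0.62)]
[-17.9, 37.5, -9.6, np.float64(-0.62)]
[-18.3, 37.3, -9.6, np.float64(-0.62)]
[-18.7, 37.1, -9.5, np.float64(-0.62)]
[-19.1, 36.9, -9.5, np.float64(-0.62)]
[-19.4, 36.7, -9.5, np.float64(-0.62)]
[-19.8, 36.5, -9.4, np.float64(-0.62)]
[-20.2, 36.3, -9.4, np.float64(-0.62)]
sheet n 514 slope deg [ 0.4 -0.8] X [-88.7  45. ] Y [-37.1  31.1] Z [24.4 33. ] rect (array([-18.2,  -3.1]), 70, 146, 88.7)
```

step_arm(steps=[[0, 20, -30, 0], [-15, 38, -25, -0.6], [-20, 38, -9, -0.6], [-21, 38, -9, -0.6], [-21, 38, -5, -0.6], [-21, 37, -5, -0.6], [-21, 37, -5, -0.6], [0, 0, 0, 0]])

```text
time: 14.1
tool_pos: [0.5083, -0.2905, 0.1819]
tool_rot: [0.002, 0.995, 0.094, -0.023]
contact_force: [-0.4, 0.1, 0.2]
gripper_width: 0.996
```

```bash
python3 -c "
from m import *
from sh import *
rep();sheet('top');im,d=grab_frame('top')
hsv=cv2.cvtColor(im,cv2.COLOR_RGB2HSV);H,S,V=[hsv[...,i].astype(int) for i in range(3)]
m=(H>22)&(H<33)&(S>170);m=big(m&roi([258,150,39,90],3));C=edgerect('top',m,.029);print('sheet',C,tc([[C[0][0]/1e3,C[0][1]/1e3,0]]))
plan([.4808,-.3343,.15],11.69)
cv2.imwrite('pics/hh.png',cv2.resize(im[140:270,220:410,::-1],(760,520),interpolation=cv2.INTER_CUBIC))"
```

```text
t 14.1 carrier xyz [-125.8 -261.4  181.9] yaw-rel 4.23 z-axis(world) [-0.0464 -0.0083 -0.9989] F car [-0.4  0.1  0.2] w 0.996
sheet n 1305 slope deg [-0.7 -0.1] X [-87.8  86. ] Y [-36.3  30.2] Z [23.8 34. ] rect (array([-12.9,  -3. ]), 68, 205, 89.5)
sheet (array([602.5, -19.9]), 181.3, 71.1, 6.55) [[-1.38131146 -3.26373692  0.        ]]
t 14.2 pos [ 0.5092 -0.2869  0.1807] yaw 10.96 dist [-28.4 -47.4 -30.7] dyaw 0.73 n 2 tilt 2.73
[-17.7, 20.6, 16.1, np.float64(-0.36)]
[-17.8, 20.5, 16.1, np.float64(-0.36)]
```

View pics/hh.png

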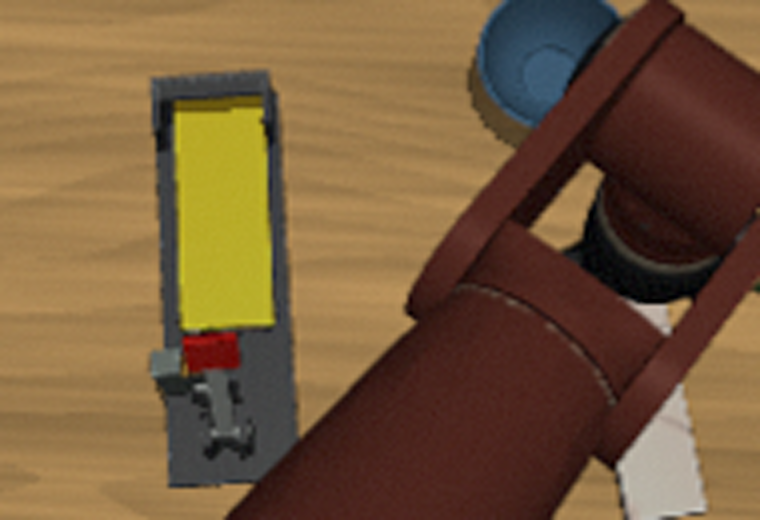

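The picture shows the sheet lying flat in the carrier and under the lip (crop 175..270 by 100..328), straight, about 3 mm to one side and covering the lower slab. Next is the marble slab at crop (660,480).

step_arm(steps=[[-14, 19, 15, -0.3], [-13, 19, 20, -0.3], [0, 5, 25, 0], [0, 2, 20, 0], [0, 0, 15, 0], [0, 0, 5, 0], [0, 0, 0, 0]])

```text
time: 14.9
tool_pos: [0.4912, -0.3301, 0.0796]
tool_rot: [-0.0, 0.994, 0.106, -0.022]
contact_force: [-0.3, -0.2, 1.3]
gripper_width: 1.001
```

```bash
python3 -c "
from sh import *
rep();plan([.4808,-.3343,.04],11.69)"
```

```text
t 14.9 carrier xyz [-147.3 -298.7   79.6] yaw-rel 5.67 z-axis(world) [-0.0434 -0.0046 -0.999 ] F car [-0.3 -0.1  1.3] w 1.001
t 14.9 pos [ 0.4912 -0.3301  0.0796] yaw 12.22 dist [-10.4  -4.2 -39.6] dyaw -0.53 n 1 tilt 2.5
[-9.4, 2.1, 40.1, np.float64(0.53)]
```

step_arm(steps=[[-12, 4, 10, 0.3], [-10, 2, 12, 0.2], [0, 1, 12, 0], [0, 1, 12, 0], [0, 0, 5, 0], [0, 0, 0, 0]])

```text
time: 15.5
tool_pos: [0.4686, -0.3442, 0.0278]
tool_rot: [0.002, 0.995, 0.102, -0.021]
contact_force: [0.8, 0.6, 0.9]
gripper_width: 1.003
```

```bash
python3 -c "
from sh import *
rep();plan([.469,-.3367,.0],11.69)
im,d=grab_frame('scene');q=proj('scene',[[.48,-.334,.03]])[0].astype(int);cv2.imwrite('pics/i.png',cv2.resize(im[q[1]-50:q[1]+40,q[0]-60:q[0]+60,::-1],(720,540),interpolation=cv2.INTER_CUBIC))"
```

```text
t 15.5 carrier xyz [-171.4 -310.2   27.8] yaw-rel 5.15 z-axis(world) [-0.0405 -0.0072 -0.9992] F car [0.8 0.5 0.9] w 1.003
t 15.5 pos [ 0.4686 -0.3442  0.0278] yaw 11.7 dist [  0.4   7.5 -27.8] dyaw -0.01 n 1 tilt 2.36
[3.1, -7.2, 27.7, np.float64(0.01)]
```

View pics/i.png

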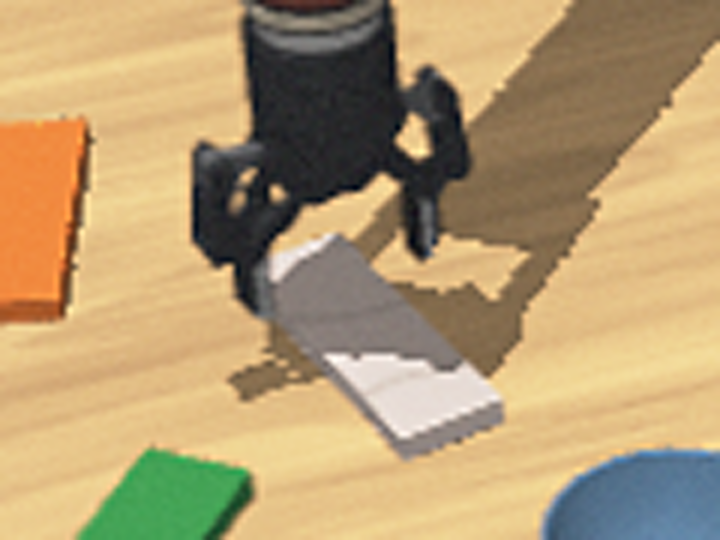

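This is the white marble slab (crop 385,350), straddled by the fingers. The orange (40,215) and green (165,500) ones are the look-alikes and stay clear.

step_arm(steps=[[1.5, -6, 2, 0], [1, -1, 10, 0], [0, 0, 9, 0], [0, 0, 6, 0], [0, 0, 0, 0]])

```text
time: 16.05
tool_pos: [0.4699, -0.3366, -0.0001]
tool_rot: [0.002, 0.995, 0.102, -0.02]
contact_force: [0.4, 0.4, 0.5]
gripper_width: 0.996
```

```bash
python3 -c "
from sh import *
rep();plan([.469,-.3367,.0],11.69)"
```

```text
t 16.05 carrier xyz [-1.692e+02 -3.028e+02 -1.000e-01] yaw-rel 5.22 z-axis(world) [-0.0384 -0.0089 -0.9992] F car [0.4 0.3 0.5] w 0.996
t 16.05 pos [ 4.699e-01 -3.366e-01 -1.000e-04] yaw 11.77 dist [-0.9 -0.1  0.1] dyaw -0.08 n 1 tilt 2.26
[-0.9, -0.1, -0.0, np.float64(0.08)]
```

step_arm(steps=[[0, 0, 0, 0], [0, 0, 0, 0], [0, 0, 0, 0], [0, 0, 0, 0], [0, 0, 0, 0]], claw=0)

```text
time: 16.55
tool_pos: [0.4703, -0.337, 0.0001]
tool_rot: [0.003, 0.995, 0.102, -0.019]
contact_force: [-0.4, 0.2, -1.2]
gripper_width: 0.66
```

step_arm(steps=[[0, 0, -5, 0], [0, 0, -15, 0], [0, 0, -20, 0], [0, 0, -25, 0], [0, 0, -25, 0], [0, 0, -10, 0], [0, 0, 0, 0]])

```text
time: 17.25
tool_pos: [0.4711, -0.3333, 0.1028]
tool_rot: [-0.0, 0.994, 0.102, -0.022]
contact_force: [0.6, -1.0, -4.7]
gripper_width: 0.658
```

```bash
cat >> sh.py <<'E'
def slab(n="top",zmin=40,ex=None):
    im,d=grab_frame(n);hsv=cv2.cvtColor(im,cv2.COLOR_RGB2HSV).astype(int);P=tc(cloud(n,d));t=tc(state()["tool_pos"])
    m=(hsv[...,1]<60)&(hsv[...,2]>75)&(d>0)&(P[...,2]>zmin)&(P[...,2]<t[2]+30)&(np.hypot(P[...,0]-t[0],P[...,1]-t[1])<125)
    P=P[m];k=np.linalg.lstsq(np.c_[P[:,:2],np.ones(len(P))],P[:,2],rcond=None)[0]
    print("slab n",len(P),"slope",np.degrees(np.arctan(k[:2])).round(1),"X",np.percentile(P[:,0],[1,99]).round(1),"Y",np.percentile(P[:,1],[1,99]).round(1),"Z",np.percentile(P[:,2],[1,50,99]).round(1),rect2(P));return im
E
python3 -c "
from sh import *
rep();im=slab('scene');plan([*car(-.04,-.001,0)[:2],.15],6.55)"
```

```text
t 17.25 carrier xyz [-167.6 -299.6  102.8] yaw-rel 5.22 z-axis(world) [-0.0444 -0.0036 -0.999 ] F car [ 0.5 -1.1 -4.7] w 0.658
slab n 655 slope [-1.9  1.6] X [-228.7  -64.2] Y [-332.  -264.7] Z [103.7 117.9 126.6] (array([-149.8, -297.4]), 175, 72, 7.5)
t 17.3 pos [ 0.4709 -0.3331  0.102 ] yaw 11.77 dist [ 93. 311.  48.] dyaw -5.22 n 8 tilt 2.59
[19.0, -35.7, -6.6, np.float64(0.65)]
[18.6, -36.0, -6.6, np.float64(0.65)]
[18.2, -36.2, -6.6, np.float64(0.65)]
[17.8, -36.4, -6.6, np.float64(0.65)]
[17.4, -36.6, -6.6, np.float64(0.65)]
[17.0, -36.8, -6.5, np.float64(0.65)]
[16.5, -37.0, -6.5, np.float64(0.65)]
[16.1, -37.2, -6.5, np.float64(0.65)]
```

step_arm(steps=[[10, -20, -15, 0.7], [19, -36, -12, 0.7], [18, -36, -10, 0.7], [18, -36, -10, 0.7], [18, -36, -10, 0.7], [18, -36, -10, 0.7], [16, -36, -5, 0.7], [12, -25, 0, 0.5]])

```text
time: 18.1
tool_pos: [0.5555, -0.0455, 0.158]
tool_rot: [-0.005, 0.998, 0.049, -0.032]
contact_force: [-0.1, -0.5, -4.4]
gripper_width: 0.658
```

```bash
python3 -c "
from sh import *
rep();plan([*car(-.03,-.001,0)[:2],.175],6.55)"
```

```text
t 18.1 carrier xyz [-51.  -23.4 158. ] yaw-rel -0.91 z-axis(world) [-0.0642  0.0066 -0.9979] F car [-0.1 -0.5 -4.4] w 0.658
t 18.1 pos [ 0.5555 -0.0455  0.158 ] yaw 5.64 dist [18.3 24.6 17. ] dyaw 0.91 n 1 tilt 3.7
[19.5, -22.9, -18.0, np.float64(-0.91)]
```

step_arm(steps=[[8, 0, -14, 0], [8, -8, -4, -0.3], [5, -8, 0, -0.3], [0, -6, 0, -0.2], [0, 0, 0, 0]])

```text
time: 18.6
tool_pos: [0.5723, -0.0152, 0.1668]
tool_rot: [-0.007, 0.997, 0.059, -0.038]
contact_force: [0.4, -0.2, -4.9]
gripper_width: 0.656
```

```bash
python3 -c "
from sh import *
rep();plan([*car(-.03,-.001,0)[:2],.12],6.55);slab('scene',100)"
```

```text
t 18.6 carrier xyz [-30.8   4.8 166.8] yaw-rel 0.25 z-axis(world) [-0.0775  0.01   -0.9969] F car [ 0.3 -0.3 -4.9] w 0.656
t 18.6 pos [ 0.5723 -0.0152  0.1668] yaw 6.8 dist [  1.5  -5.7 -46.8] dyaw -0.25 n 2 tilt 4.48
[2.2, 3.3, 23.2, np.float64(0.13)]
[2.2, 3.3, 23.2, np.float64(0.13)]
slab n 691 slope [3.7 4.3] X [-143.3   72. ] Y [-27.8  35.6] Z [103.9 180.3 192.6] (array([-37.6,   7.9]), 78, 224, 85.4)
```

step_arm(steps=[[0.5, 4, 6, 0.1], [0.5, 3, 12, 0.1], [0.5, 2, 12, 0], [0, 1, 12, 0], [0, 0, 4, 0], [0, 0, 0, 0]])

```text
time: 19.25
tool_pos: [0.5688, -0.0278, 0.1138]
tool_rot: [-0.007, 0.998, 0.055, -0.041]
contact_force: [-0.6, -0.2, -4.0]
gripper_width: 0.657
```

```bash
python3 -c "
from sh import *
rep();plan([*car(-.028,-.001,0)[:2],.07],6.55)"
```

```text
t 19.25 carrier xyz [-35.7  -7.3 113.8] yaw-rel -0.19 z-axis(world) [-0.082   0.01   -0.9966] F car [-0.6 -0.1 -4. ] w 0.657
t 19.25 pos [ 0.5688 -0.0278  0.1138] yaw 6.36 dist [  7.    7.1 -43.8] dyaw 0.19 n 1 tilt 4.74
[11.2, -5.5, 43.2, np.float64(-0.19)]
```

step_arm(steps=[[5, -4, 5, -0.1], [3, -2, 10, -0.1], [1, 0, 10, 0], [0.5, 0, 8, 0], [0, 0, 0, 0]])

```text
time: 19.75
tool_pos: [0.5762, -0.0194, 0.078]
tool_rot: [-0.007, 0.998, 0.057, -0.04]
contact_force: [-0.6, 0.2, -4.7]
gripper_width: 0.665
```

```bash
python3 -c "
from sh import *
rep();plan([*car(-.028,-.001,0)[:2],.045],6.55)
im,d=grab_frame('scene');cv2.imwrite('pics/j.png',cv2.resize(im[130:260,300:430,::-1],(600,600),interpolation=cv2.INTER_CUBIC))"
```

```text
t 19.75 carrier xyz [-27.5   0.2  78. ] yaw-rel 0.08 z-axis(world) [-0.0806  0.0099 -0.9967] F car [-0.6  0.2 -4.7] w 0.665
t 19.75 pos [ 0.5762 -0.0194  0.078 ] yaw 6.63 dist [ -0.4  -1.3 -33. ] dyaw -0.08 n 1 tilt 4.66
[2.1, 1.9, 32.9, np.float64(0.08)]
```

View pics/j.png

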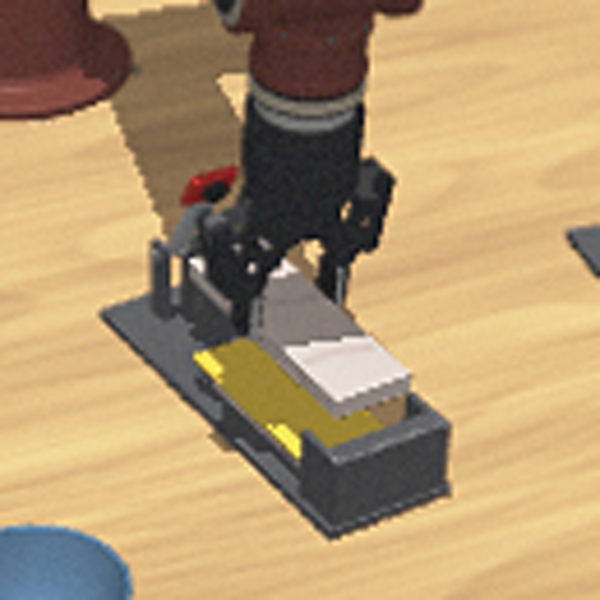

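The slab is level and centred over the carrier, with its front (crop 370,395) still short of the lip. I measure that front edge before going down past the lip.

```bash
cat >> sh.py <<'E'
def front(z0,z1):
    im,d=grab_frame("scene");P=tc(cloud("scene",d));hsv=cv2.cvtColor(im,cv2.COLOR_RGB2HSV).astype(int)
    m=(d>0)&(hsv[...,1]<70)&(P[...,0]>15)&(P[...,0]<95)&(abs(P[...,1])<45)&(P[...,2]>z0)&(P[...,2]<z1)
    Q=P[m];T=Q[hsv[m][:,2]>90];k=np.linalg.lstsq(np.c_[T[:,:2],np.ones(len(T))],T[:,2],rcond=None)[0]
    print("n",len(Q),"Xmax",np.percentile(Q[:,0],[90,97,100]).round(1),"Y",np.percentile(Q[:,1],[1,99]).round(1),"Z",np.percentile(Q[:,2],[1,50,99]).round(1),"slope",np.degrees(np.arctan(k[:2])).round(1))
E
python3 -c "
from sh import *
front(62,130)"
```

```text
n 337 Xmax [73.2 76.  81.3] Y [-30.4  28.2] Z [74.9 90.6 95.5] slope [-6.6  3. ]
```

step_arm(steps=[[-1, 1, 6, 0], [0.5, 0.8, 10, 0], [1, 0.8, 10, 0], [0.5, 0.5, 6, 0], [0, 0, 0, 0]])

```text
time: 20.35
tool_pos: [0.5765, -0.0229, 0.0457]
tool_rot: [-0.007, 0.998, 0.057, -0.038]
contact_force: [0.1, 0.3, -4.8]
gripper_width: 0.661
```

```bash
python3 -c "
from sh import *
rep();front(38,56)"
```

```text
t 20.35 carrier xyz [-27.6  -3.3  45.7] yaw-rel 0.03 z-axis(world) [-0.0762  0.0092 -0.997 ] F car [ 0.1  0.3 -4.8] w 0.661
n 132 Xmax [94.4 94.8 95. ] Y [-43.2  43.6] Z [38.3 52.3 55.9] slope [2.6 0.5]
```

step_arm(steps=[[-1.5, -1.5, 4, 0], [0.3, 0, 4, 0], [0, 0, 2, 0], [0, 0, 0, 0]])

```text
time: 20.8
tool_pos: [0.575, -0.0214, 0.0362]
tool_rot: [-0.007, 0.998, 0.057, -0.037]
contact_force: [-1.0, -0.2, -4.1]
gripper_width: 0.66
```

```bash
python3 -c "
from sh import *
rep()"
```

```text
t 20.8 carrier xyz [-28.8  -1.6  36.2] yaw-rel 0.04 z-axis(world) [-0.0744  0.0089 -0.9972] F car [-1.  -0.1 -4.1] w 0.66
```

step_arm(steps=[[0, 0, 2, 0], [0, 0, 0, 0]])

```text
time: 21.0
tool_pos: [0.5751, -0.0214, 0.0343]
tool_rot: [-0.006, 0.998, 0.057, -0.037]
contact_force: [-0.1, -0.2, -4.5]
gripper_width: 0.663
```

```bash
python3 -c "
from sh import *
rep()"
```

```text
t 21.0 carrier xyz [-28.8  -1.6  34.3] yaw-rel 0.05 z-axis(world) [-0.0738  0.0088 -0.9972] F car [-0.2 -0.2 -4.5] w 0.663
```

step_arm(steps=[[3, 0, 0, 0], [3, 0, 0.2, 0], [3, 0, 0.2, 0], [0, 0, 0, 0]])

```text
time: 21.4
tool_pos: [0.5854, -0.0203, 0.0337]
tool_rot: [-0.006, 0.998, 0.057, -0.036]
contact_force: [0.1, -0.1, -4.6]
gripper_width: 0.657
```

```bash
python3 -c "
from sh import *
rep()"
```

```text
t 21.4 carrier xyz [-18.4  -1.7  33.7] yaw-rel 0.04 z-axis(world) [-0.0724  0.0086 -0.9973] F car [ 0.1 -0.1 -4.6] w 0.657
```

step_arm(steps=[[2, 0, 0.5, 0], [2, 0, 0.5, 0], [0, 0, 0, 0]])

```text
time: 21.7
tool_pos: [0.5899, -0.0199, 0.0325]
tool_rot: [-0.006, 0.998, 0.057, -0.036]
contact_force: [0.1, -0.3, -3.8]
gripper_width: 0.659
```

```bash
python3 -c "
from sh import *
rep()"
```

```text
t 21.7 carrier xyz [-13.8  -1.8  32.5] yaw-rel 0.04 z-axis(world) [-0.0722  0.0085 -0.9974] F car [ 0.  -0.3 -3.8] w 0.659
```

step_arm(steps=[[1, 0, 0.5, 0], [1, 0, 0.5, 0], [0, 0, 0, 0]])

```text
time: 22.0
tool_pos: [0.5923, -0.0197, 0.0319]
tool_rot: [-0.006, 0.998, 0.057, -0.036]
contact_force: [-0.4, 0.1, -2.6]
gripper_width: 0.663
```

```bash
python3 -c "
from sh import *
rep()"
```

```text
t 22.0 carrier xyz [-11.5  -1.9  31.9] yaw-rel 0.04 z-axis(world) [-0.0717  0.0083 -0.9974] F car [-0.3  0.1 -2.6] w 0.663
```

step_arm(steps=[[1, 0, 0, 0], [1, 0, 0, 0], [0, 0, 0, 0]])

```text
time: 22.3
tool_pos: [0.5927, -0.0197, 0.0315]
tool_rot: [-0.006, 0.998, 0.057, -0.038]
contact_force: [-2.1, -0.8, -1.2]
gripper_width: 0.66
```

```bash
python3 -c "
from sh import *
rep()"
```

```text
t 22.3 carrier xyz [-11.   -1.9  31.5] yaw-rel 0.07 z-axis(world) [-0.076   0.0078 -0.9971] F car [-2.2 -0.5 -1.2] w 0.66
```

step_arm(steps=[[0, 0, 1, 0], [0, 0, 1, 0], [0, 0, 0, 0]])

```text
time: 22.6
tool_pos: [0.5928, -0.0197, 0.0305]
tool_rot: [-0.006, 0.998, 0.057, -0.038]
contact_force: [-4.7, -0.7, 1.0]
gripper_width: 0.655
```

```bash
python3 -c "
from sh import *
rep()"
```

```text
t 22.6 carrier xyz [-11.   -2.   30.5] yaw-rel 0.08 z-axis(world) [-0.0757  0.0077 -0.9971] F car [-4.8 -0.2  1. ] w 0.655
```

step_arm(steps=[[0, 0, 1, 0], [0, 0, 1, 0], [0, 0, 0, 0]])

```text
time: 22.9
tool_pos: [0.5928, -0.0197, 0.03]
tool_rot: [-0.006, 0.998, 0.058, -0.038]
contact_force: [-5.3, -0.5, 1.1]
gripper_width: 0.661
```

```bash
python3 -c "
from sh import *
rep()"
```

```text
t 22.9 carrier xyz [-11.  -2.  30.] yaw-rel 0.1 z-axis(world) [-0.0759  0.0073 -0.9971] F car [-5.3  0.1  1.1] w 0.661
```

step_arm(steps=[[0, 0, 2, 0], [0, 0, 2, 0], [0, 0, 0, 0]])

```text
time: 23.2
tool_pos: [0.5928, -0.0198, 0.0304]
tool_rot: [-0.005, 0.998, 0.058, -0.038]
contact_force: [-4.4, 0.1, 1.1]
gripper_width: 0.657
```

```bash
python3 -c "
from sh import *
rep()"
```

```text
t 23.2 carrier xyz [-11.   -2.1  30.4] yaw-rel 0.14 z-axis(world) [-0.0773  0.0064 -0.997 ] F car [-4.3  0.6  1.1] w 0.657
```

step_arm(steps=[[0, 0, 2, 0], [0, 0, 0, 0]])

```text
time: 23.4
tool_pos: [0.5929, -0.0199, 0.0301]
tool_rot: [-0.005, 0.998, 0.058, -0.038]
contact_force: [-6.4, 0.5, 2.3]
gripper_width: 0.66
```

```bash
python3 -c "
from sh import *
rep()
im,d=grab_frame('scene');cv2.imwrite('pics/k.png',cv2.resize(im[150:260,310:420,::-1],(600,600),interpolation=cv2.INTER_CUBIC))"
```

```text
t 23.4 carrier xyz [-11.   -2.2  30.1] yaw-rel 0.17 z-axis(world) [-0.0774  0.0059 -0.997 ] F car [-6.3  1.2  2.3] w 0.66
```

View pics/k.png

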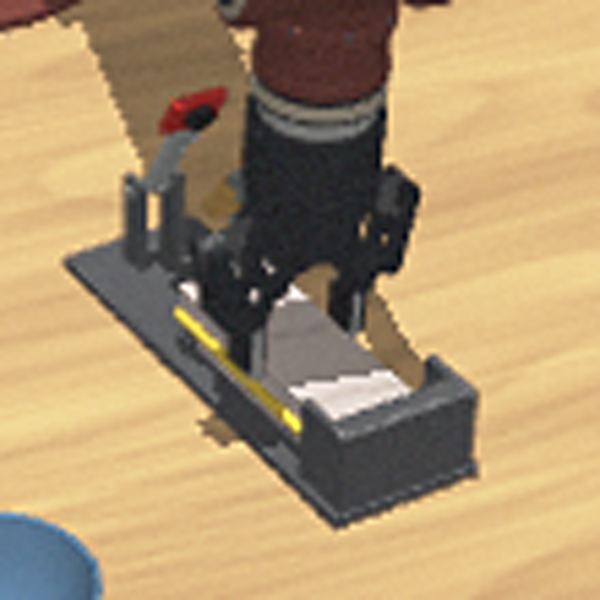

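The slab lies on the sheet with its front under the lip (crop 370,390), and the yellow edge shows along the side. I check its level from the depth reading.

```bash
python3 -c "
from sh import *
im,d=grab_frame('scene');P=tc(cloud('scene',d));hsv=cv2.cvtColor(im,cv2.COLOR_RGB2HSV).astype(int)
m=(d>0)&(hsv[...,1]<70)&(hsv[...,2]>85)&(P[...,0]>5)&(P[...,0]<75)&(abs(P[...,1])<24)&(P[...,2]>30)&(P[...,2]<60)
T=P[m];k=np.linalg.lstsq(np.c_[T[:,:2],np.ones(len(T))],T[:,2],rcond=None)[0];print(len(T),np.degrees(np.arctan(k[:2])),'z at 0,70:',k@[0,0,1],k@[70,0,1])
m=(d>0)&(hsv[...,1]<70)&(hsv[...,2]>85)&(P[...,0]<-40)&(P[...,0]>-95)&(abs(P[...,1])<27)&(P[...,2]>30)&(P[...,2]<70);T=P[m];print(len(T),np.median(T,0))
"
```

```text
181 [-0.32519814  0.11896866] z at 0,70: 45.64304054121412 45.24573179560854
18 [-47.72723911  13.66819307  46.65144409]
```

step_arm(steps=[[0, 0, 0, 0], [0, 0, 0, 0], [0, 0, 0, 0], [0, 0, -5, 0], [0, 0, -15, 0], [0, 0, -30, 0], [0, 0, -40, 0], [0, 0, -30, 0]], claw=100)

```text
time: 24.3
tool_pos: [0.6023, -0.0203, 0.1535]
tool_rot: [-0.006, 0.998, 0.058, -0.038]
contact_force: [0.9, 0.5, 0.1]
gripper_width: 0.996
```

```bash
python3 -c "
from sh import *
rep();sheet('scene')
im,d=grab_frame('scene');P=tc(cloud('scene',d));hsv=cv2.cvtColor(im,cv2.COLOR_RGB2HSV).astype(int)
m=(d>0)&(hsv[...,1]<70)&(hsv[...,2]>85)&(P[...,0]>-100)&(P[...,0]<76)&(abs(P[...,1])<36)&(P[...,2]>36)&(P[...,2]<56)
T=P[m];k=np.linalg.lstsq(np.c_[T[:,:2],np.ones(len(T))],T[:,2],rcond=None)[0];print(len(T),np.degrees(np.arctan(k[:2])),'X',np.percentile(T[:,0],[1,99]),'Y',np.percentile(T[:,1],[1,99]),'Z',np.median(T[:,2]))
"
```

```text
t 24.3 carrier xyz [ -1.6  -3.6 153.5] yaw-rel 0.14 z-axis(world) [-0.0773  0.0074 -0.997 ] F car [0.9 0.4 0.1] w 0.996
sheet n 50 slope deg [ -1.1 -28.3] X [-83.4  40.9] Y [-36.6 -30.6] Z [24.9 33.5] rect (array([-20.1, -33.7]), 128, 6, 0.0)
574 [0.16484708 1.19197303] X [-88.24670862  61.68655566] Y [-33.49777489  25.89438898] Z 44.69751069592648
```

The slab is home: near end at x about -88, top at 45, level. Next the lever: shut the fingers and rise above and behind the red pad.

step_arm(steps=[[0, 0, -25, 0], [-10, 0, -20, 0], [-28, 0, -3, 0], [-28, 0, -2, 0], [-28, 0, 0, 0], [-28, 0, 0, 0], [-15, 0, 0, 0], [0, 0, 0, 0]], claw=0)

```text
time: 25.2
tool_pos: [0.4692, -0.0373, 0.223]
tool_rot: [-0.004, 0.998, 0.058, -0.031]
contact_force: [0.9, -0.4, -0.1]
gripper_width: 0.001
```

```bash
python3 -c "
from sh import *
rep();plan([*car(-.147,-.004,0)[:2],.165],6.55)
im,d=grab_frame('scene');P=tc(cloud('scene',d));hsv=cv2.cvtColor(im,cv2.COLOR_RGB2HSV).astype(int)
m=(d>0)&((hsv[...,0]<8)|(hsv[...,0]>172))&(hsv[...,1]>170)&(P[...,0]>-180)&(P[...,0]<-60)&(abs(P[...,1])<40)&(P[...,2]<160);T=P[m];print('red',len(T),np.percentile(T,[2,50,98],axis=0).round(0))"
```

```text
t 25.2 carrier xyz [-135.8   -5.3  223. ] yaw-rel 0.15 z-axis(world) [-0.0615  0.0048 -0.9981] F car [ 0.8 -0.5 -0.1] w 0.001
t 25.2 pos [ 0.4692 -0.0373  0.223 ] yaw 6.7 dist [-11.3   0.  -58. ] dyaw -0.15 n 2 tilt 3.53
[-3.9, -0.3, 29.3, np.float64(0.08)]
[-3.9, -0.3, 29.3, np.float64(0.08)]
red 39 [[-131.  -17.  126.]
 [-123.   -8.  143.]
 [-118.   15.  149.]]
```

step_arm(steps=[[-5, 0, 15, 0], [-4, 1, 20, 0], [-2, 1, 15, 0], [0, 0, 8, 0], [0, 0, 0, 0]])

```text
time: 25.75
tool_pos: [0.4588, -0.0402, 0.1648]
tool_rot: [-0.004, 0.998, 0.059, -0.029]
contact_force: [0.2, 0.4, -0.6]
gripper_width: -0.005
```

```bash
python3 -c "
from sh import *
rep()"
```

```text
t 25.75 carrier xyz [-146.5   -7.1  164.8] yaw-rel 0.19 z-axis(world) [-0.0574  0.0047 -0.9983] F car [ 0.2  0.3 -0.6] w -0.005
```

step_arm(steps=[[1, -2, 8, 0], [1, -1, 8, 0], [1, 0, 8, 0], [0, 0, 0, 0]])

```text
time: 26.15
tool_pos: [0.4618, -0.0365, 0.14]
tool_rot: [-0.004, 0.998, 0.059, -0.028]
contact_force: [-0.3, 0.5, -0.0]
gripper_width: -0.001
```

```bash
python3 -c "
from sh import *
rep()"
```

```text
t 26.15 carrier xyz [-143.1   -3.7  140. ] yaw-rel 0.22 z-axis(world) [-0.0553  0.0044 -0.9985] F car [-0.2  0.5 -0. ] w -0.001
```

step_arm(steps=[[4, 0, 4, 0], [4, 0, 4, 0], [4, 0, 4, 0]])

```text
time: 26.45
tool_pos: [0.4751, -0.0352, 0.1292]
tool_rot: [-0.003, 0.998, 0.059, -0.026]
contact_force: [-2.1, 0.5, 4.1]
gripper_width: 0.001
```

```bash
python3 -c "
from sh import *
rep()"
```

```text
t 26.45 carrier xyz [-129.7   -3.9  129.2] yaw-rel 0.2 z-axis(world) [-0.0521  0.0038 -0.9986] F car [-2.1  0.8  4.1] w 0.001
```

step_arm(steps=[[5, 0, 6, 0], [5, 0, 6, 0], [5, 0, 7, 0], [4, 0, 7, 0]])

```text
time: 26.85
tool_pos: [0.4968, -0.0328, 0.105]
tool_rot: [-0.003, 0.998, 0.059, -0.023]
contact_force: [-2.7, 0.9, 5.8]
gripper_width: -0.001
```

```bash
python3 -c "
from sh import *
rep()"
```

```text
t 26.85 carrier xyz [-107.8   -4.   105. ] yaw-rel 0.21 z-axis(world) [-0.0468  0.0035 -0.9989] F car [-2.6  1.2  5.8] w -0.001
```

step_arm(steps=[[4, 0, 7, 0], [3, 0, 7, 0], [2.5, 0, 7, 0], [2, 0, 7, 0]])

```text
time: 27.25
tool_pos: [0.5076, -0.0316, 0.0787]
tool_rot: [-0.003, 0.998, 0.059, -0.026]
contact_force: [-10.3, 0.3, 18.4]
gripper_width: -0.001
```

```bash
python3 -c "
from sh import *
rep()"
```

```text
t 27.25 carrier xyz [-97.   -4.1  78.7] yaw-rel 0.26 z-axis(world) [-0.0528  0.0024 -0.9986] F car [-10.2   1.5  18.4] w -0.001
```

step_arm(steps=[[-1, 0, 3, 0], [0, 0, 4, 0]])

```text
time: 27.45
tool_pos: [0.5084, -0.0315, 0.0742]
tool_rot: [-0.003, 0.998, 0.059, -0.025]
contact_force: [-5.8, 0.6, 9.2]
gripper_width: -0.0
```

```bash
python3 -c "
from sh import *
rep()
im,d=grab_frame('scene');P=tc(cloud('scene',d));hsv=cv2.cvtColor(im,cv2.COLOR_RGB2HSV).astype(int)
m=(d>0)&((hsv[...,0]<8)|(hsv[...,0]>172))&(hsv[...,1]>170)&(P[...,0]>-180)&(P[...,0]<-40)&(abs(P[...,1])<40)&(P[...,2]<160);T=P[m];print('red',len(T),np.percentile(T,[2,50,98],axis=0).round(0))
cv2.imwrite('pics/l.png',cv2.resize(im[140:250,310:420,::-1],(600,600),interpolation=cv2.INTER_CUBIC))"
```

```text
t 27.45 carrier xyz [-96.1  -4.1  74.2] yaw-rel 0.27 z-axis(world) [-0.0509  0.003  -0.9987] F car [-5.7  1.3  9.2] w -0.0
red 44 [[-96. -17.  69.]
 [-77.  -3.  74.]
 [-69.  15.  78.]]
```

step_arm(steps=[[0, 0, 4, 0], [0, 0, 4, 0]])

```text
time: 27.7
tool_pos: [0.5093, -0.0314, 0.0677]
tool_rot: [-0.003, 0.998, 0.059, -0.025]
contact_force: [-4.0, 0.4, 7.1]
gripper_width: -0.0
```

```bash
cat > red.py <<'E'
from sh import *
rep()
im,d=grab_frame('scene');P=tc(cloud('scene',d));hsv=cv2.cvtColor(im,cv2.COLOR_RGB2HSV).astype(int)
m=(d>0)&((hsv[...,0]<8)|(hsv[...,0]>172))&(hsv[...,1]>170)&(P[...,0]>-180)&(P[...,0]<-40)&(abs(P[...,1])<40)&(P[...,2]<160);T=P[m];print('red',len(T),np.percentile(T,[2,50,98],axis=0).round(0).tolist())
if len(T)>10: print("slope",np.degrees(np.arctan(np.polyfit(T[:,0],T[:,2],1)[0])).round(1))
cv2.imwrite('pics/l.png',cv2.resize(im[140:250,310:420,::-1],(600,600),interpolation=cv2.INTER_CUBIC))
E
python3 red.py
```

```text
t 27.7 carrier xyz [-95.3  -4.   67.7] yaw-rel 0.28 z-axis(world) [-0.0504  0.0031 -0.9987] F car [-4.   0.8  7.1] w -0.0
red 47 [[-95.0, -17.0, 62.0], [-76.0, -2.0, 66.0], [-70.0, 18.0, 71.0]]
slope 1.4
```

step_arm(steps=[[0, 0, 3, 0], [0, 0, 3, 0]])

```text
time: 27.95
tool_pos: [0.5097, -0.0314, 0.0624]
tool_rot: [-0.003, 0.998, 0.06, -0.025]
contact_force: [-4.7, 1.2, 10.7]
gripper_width: 0.003
```

```bash
python3 red.py
```

```text
t 27.95 carrier xyz [-94.9  -4.1  62.4] yaw-rel 0.29 z-axis(world) [-0.0506  0.003  -0.9987] F car [-4.5  1.7 10.7] w 0.003
red 51 [[-96.0, -18.0, 52.0], [-78.0, -3.0, 61.0], [-71.0, 17.0, 64.0]]
slope -3.9
```

step_arm(steps=[[0, 0, 2, 0], [0, 0, 2, 0]])

```text
time: 28.2
tool_pos: [0.5098, -0.0314, 0.0614]
tool_rot: [-0.003, 0.998, 0.06, -0.027]
contact_force: [-10.5, 0.7, 19.4]
gripper_width: 0.003
```

```bash
python3 red.py
```

```text
t 28.2 carrier xyz [-94.8  -4.1  61.4] yaw-rel 0.3 z-axis(world) [-0.054   0.003  -0.9985] F car [-10.4   1.9  19.4] w 0.003
red 52 [[-94.0, -18.0, 55.0], [-77.0, -3.0, 61.0], [-70.0, 16.0, 64.0]]
slope -5.2
```

step_arm(steps=[[0, 0, -2, 0], [0, 0, 0, 0]])

```text
time: 28.45
tool_pos: [0.5097, -0.0314, 0.0654]
tool_rot: [-0.003, 0.998, 0.06, -0.028]
contact_force: [-3.9, -0.5, 7.6]
gripper_width: -0.001
```

```bash
python3 red.py
```

```text
t 28.45 carrier xyz [-94.9  -4.1  65.4] yaw-rel 0.33 z-axis(world) [-0.0572  0.0029 -0.9984] F car [-4.  -0.1  7.6] w -0.001
red 50 [[-95.0, -18.0, 59.0], [-77.0, -3.0, 65.0], [-69.0, 16.0, 69.0]]
slope 0.5
```

step_arm(steps=[[0.5, 0, 4, 0], [0, 0, 3, 0], [0, 0, 3, 0]])

```text
time: 28.8
tool_pos: [0.5101, -0.0315, 0.0611]
tool_rot: [-0.003, 0.998, 0.06, -0.031]
contact_force: [-11.6, 2.7, 25.7]
gripper_width: 0.001
```

```bash
python3 red.py
```

```text
t 28.8 carrier xyz [-94.5  -4.2  61.1] yaw-rel 0.36 z-axis(world) [-0.0626  0.0027 -0.998 ] F car [-11.3   4.   25.7] w 0.001
red 49 [[-97.0, -17.0, 54.0], [-76.0, -2.0, 60.0], [-70.0, 17.0, 64.0]]
slope -3.2
```

View pics/l.png

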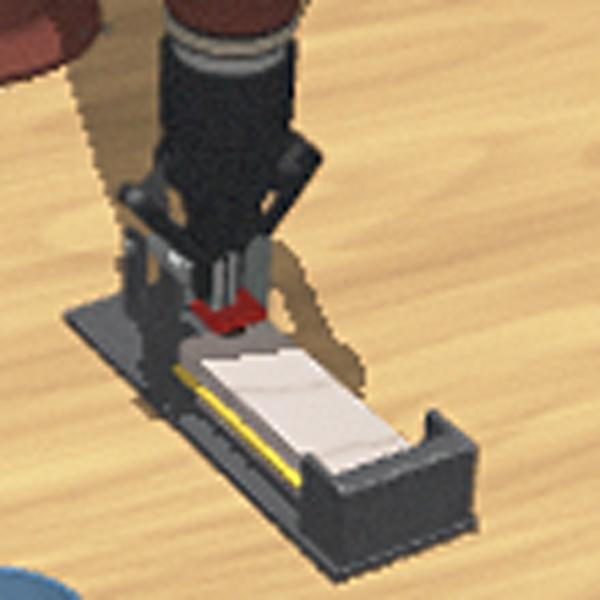

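step_arm(steps=[[0, 0, -1, 0], [0, 0, 0, 0], [0, 0, -1, 0]])

```text
time: 29.15
tool_pos: [0.5102, -0.0315, 0.0664]
tool_rot: [-0.003, 0.998, 0.06, -0.033]
contact_force: [-0.2, -0.4, 2.2]
gripper_width: 0.001
```

```bash
python3 red.py
```

```text
t 29.15 carrier xyz [-94.4  -4.2  66.4] yaw-rel 0.39 z-axis(world) [-0.0666  0.0025 -0.9978] F car [-0.2 -0.4  2.2] w 0.001
red 49 [[-97.0, -18.0, 56.0], [-78.0, 1.0, 65.0], [-70.0, 17.0, 68.0]]
slope -1.6
```

step_arm(steps=[[0, 0, -2, 0], [0, 0, -2, 0], [0, 0, 0, 0]])

```text
time: 29.5
tool_pos: [0.5111, -0.0315, 0.0692]
tool_rot: [-0.003, 0.998, 0.06, -0.032]
contact_force: [-0.5, 0.4, -0.6]
gripper_width: 0.006
```

```bash
python3 red.py
```

```text
t 29.5 carrier xyz [-93.5  -4.3  69.2] yaw-rel 0.38 z-axis(world) [-0.0649  0.0024 -0.9979] F car [-0.4  0.4 -0.6] w 0.006
red 50 [[-93.0, -18.0, 58.0], [-78.0, -1.0, 66.0], [-70.0, 17.0, 69.0]]
slope -2.0
```

The force is zero and the red pad stays at z of about 66 with the tool off it, so the latch is holding. I withdraw and check everything from above.

step_arm(steps=[[0, 0, -10, 0], [0, 0, -25, 0], [0, 0, -35, 0], [0, 0, -35, 0], [-25, 20, -10, 0], [-30, 40, 0, 0], [0, 40, 0, 0], [0, 40, 0, 0]])

```text
time: 30.35
tool_pos: [0.4802, -0.1779, 0.1948]
tool_rot: [-0.002, 0.997, 0.065, -0.031]
contact_force: [0.6, 0.6, -0.1]
gripper_width: -0.0
```

step_arm(steps=[[0, 40, 0, 0], [0, 40, 0, 0], [0, 40, 0, 0], [0, 20, 0, 0], [0, 0, 0, 0], [0, 0, 0, 0]])

```text
time: 30.95
tool_pos: [0.4981, -0.3276, 0.1981]
tool_rot: [-0.0, 0.998, 0.061, -0.029]
contact_force: [-0.1, -1.5, -0.1]
gripper_width: -0.002
```

```bash
python3 red.py
python3 - <<'E'
from m import *
from sh import *
im,d=grab_frame('top');hsv=cv2.cvtColor(im,cv2.COLOR_RGB2HSV);H,S,V=[hsv[...,i].astype(int) for i in range(3)];P=tc(cloud('top',d))
r=(abs(P[...,0])<130)&(abs(P[...,1])<60)
for s,m,z in(("slab",(S<50)&(V>110)&(P[...,2]>38)&(P[...,2]<52)&r,.045),("red",((H<8)|(H>172))&(S>150)&r,.064)):
    m=big(m);C=edgerect('top',m,z);print(s,C,"car",tc([[*C[0]/1e3,0]]).round(1),"Z",np.median(P[m][:,2]).round(1))
y=(H>20)&(H<35)&(S>150)&r;T=P[y];print("yellow",len(T),"Y",np.percentile(T[:,1],[2,98]).round(1),"X",np.percentile(T[:,0],[1,99]).round(1),"Z",np.median(T[:,2]).round(1))
old=np.load("top0.npz")["im"]
for l in("mug","bowl","oil_bottle"): print(l,[(np.round(b["box"]).astype(int).tolist(),round(b["p"],2)) for b in boxes_of("top",l)][:2])
cv2.imwrite("pics/z.png",cv2.resize(im[130:280,200:400,::-1],(800,600),interpolation=cv2.INTER_CUBIC))
E
```

```text
t 30.95 carrier xyz [-140.2 -297.   198.1] yaw-rel 0.49 z-axis(world) [-0.0574 -0.0029 -0.9983] F car [-0.3 -1.5 -0.1] w -0.002
red 66 [[-98.0, -17.0, 58.0], [-81.0, -1.0, 66.0], [-70.0, 19.0, 70.0]]
slope -2.4
slab (array([599.9, -21.1]), 169.9, 58.3, 6.57) car [[-4.1 -4.2  0. ]] Z 44.6
red (array([517.1, -26.4]), 33.4, 31.5, -86.16) car [[-87.   0.   0.]] Z 65.5
yellow 152 Y [-37.2  33.9] X [-86.5  87.8] Z 28.5
mug []
bowl [([342, 137, 38, 37], 0.64)]
oil_bottle [([457, 237, 48, 31], 0.78)]
```

Run:
```python
from sh import *
a=np.load("top0.npz")["im"].astype(int);im,d=grab_frame("top");b=im.astype(int)
for n,(x,y,w,h) in dict(mug=(170,118,60,46),bowl=(334,130,52,48),bottle=(450,232,58,42),green=(404,166,62,62),orange=(412,270,40,70)).items():
    print(n,"mean abs diff",abs(a-b)[y:y+h,x:x+w].mean().round(1))
rep();print(job_done())
```

```text
mug mean abs diff 14.9
bowl mean abs diff 14.1
bottle mean abs diff 12.8
green mean abs diff 40.6
orange mean abs diff 15.1
t 31.25 carrier xyz [-139.9 -296.   198. ] yaw-rel 0.61 z-axis(world) [-0.0574 -0.0034 -0.9983] F car [-0.1  0.6 -0.4] w -0.002
the job is handed in; nothing more can be done
None
```

The sheet and the second slab are in the carrier, the arm is latched over them, and I handed the job in at about 31 s of the 72 s allowed.

- **Sheet:** I took it off the stand, turned it half round and pivoted its low end flat onto the lower slab. I then pushed it to the end wall; the push peaked at about 16 N.
- **Upper slab:** I set it down on the sheet and pushed it against the wall at about 6 N. It touched only the sheet.
- **Arm:** I pressed it until the latch caught. That took two tries. The first, at about 19 N vertically, did not hold. The second reached about 26 N, which is more than the 10–15 N you gave.

**What the last checks showed**
- The red pad stays level over the end of the slab (centre at carrier x = -87) with the tool well away.
- The slab is flat with its top at about 45 mm. Its near end is at x of about -89, so it is home to within about 1 mm, and it is straight.
- The sheet is flat and straight, with its near end at about -88 to -91 when I placed it.

**What was less good**
- The sheet sits about 3 mm to one side, and the upper slab 2–4 mm to the same side, depending on the measurement. The sheet still covers both slabs.
- The bowl and oil bottle were found where they started. The network missed the mug in the last picture. The before-and-after picture comparison showed about the same change at the mug as at the bowl and bottle. It showed more at the green look-alike, possibly because the arm was parked nearby; I could not confirm either by eye. I never worked near the mug or the green slab and felt no unexpected contact.
- The last picture could not be viewed because the limit of 12 was reached, so the final check rests on numbers.

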